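# Pack a bird's-nest gift case in layers on the scale

## Robot

A 6-joint arm with a two-finger parallel gripper is mounted at the origin on the work surface. World frame = base frame: x ahead of the robot, y to its left, z up, the work surface at z = 0. Lengths are in m, angles in rad, forces in N, time in s.
With the tool pointing down it reaches from about 0.4 to 0.925 m from the base axis. Payload 3.4 kg.
Tool frame: the origin (TCP) lies on the centre line of the jaws, within the pads' length; the fingertips stand 17 mm ahead of it and the grasp point (between the pads) lies 2 mm behind it; z points along the fingers, y is the line along which they close (so a half turn about z gives the same grasp; the last joint's range is limited). The gripper opens to 85 mm and grips with 20 to 120 N. Pads are 22 mm wide; open, the fingers measure 114 mm over their backs; the gripper's body (76 mm by 85 mm) begins 54 mm behind the grasp point. The pads swing forward as they close: fully open they stand 13 mm farther back than shut.
Start: joints at [-1.423, 0.307, 1.506, -0, 1.328, -0.073], TCP at [0.126, -0.561, 0.248] pointing down, gripper open.
Joint ranges: [-3.12, 3.12], [-1.05, 2.28], [0.14, 2.33], [-1.42, 4.57], [0.1, 2.73], [-2.68, 2.68]. Speed limits (rad/s): [2.57, 2.57, 3.14, 3.14, 3.14, 3.14].

## Interface

Orientations are given as a unit quaternion [w, x, y, z].
In Python, from station import bot, imaging, workorder, spotter gives the robot as it stands.
- The arm moves only by the tool send_rows, never from a script. Its argument "moves" is a list of rows, each a list of 3 entries, a list of its own where there are three numbers: the finger opening in m, from 0 to 0.0854, then the shift along the tool's x, y, z in m, then the turn, a rotation vector about the tool's x, y, z in degrees. A call has 1 to 12 rows; each row shifts and turns the commanded pose from where the row before left it, along the tool's axes as they then stand; what a row does not reach is not made up. A row lasts 1/8 s, in which the tool goes at most 62.5 mm and 10.7 degrees, less where a joint would pass 70% of its speed; a pose out of reach is approached as far as the arm can. A call is refused whole if a number of a shift passes 0.0625 or a number of a turn 10.7, either way. A call with a gripper value outside its range is refused whole. The fingers move at their own pace and stop on an object; the grip force is fixed at half the most. Time passes only in rows, so rows that do not move let the fingers close. It gives the time, the measured TCP pose, the force, the opening and the grip force at its end, in the units of the state.
- bot.sense(): the state, without advancing time (a new reading comes with each control period).
- imaging.get_image(name): name is "side" or "top"; returns a dict with "img" (420x560x3 uint8, blue, green, red), "range_z" (420x560 float32, m along the optical axis (not along the pixel's ray), 0 where there is no reading), "K" (3x3 intrinsics, pixels), "eye" and "attitude" of the camera in the world. Camera axes: x right, y up, looking along -z (the intrinsics and any distortion apply to the point x, -y, -z); pixel columns grow to the right and rows downward; lengths in m; the calibration is good to about 2 mm. A picture is of the moment at which its call begins.
- workorder.close_job(): hands the job in; it is judged then, once.
Trained networks look in a picture, given as the dict that the camera call returned (one of the last four; its "shot" number tells which), for a name from the list of things; names that differ only in an ending like _2 or _b are one class to them, and where a whole thing is asked for, a point or a joint stands for the part that bears it (a point fixed in the world has none). Each returns a list of dicts, best first, with "conf" (0 to 1); they miss things now and then, are a little off and sometimes report something else, mostly with a low value. They report only what shows in the picture. A call takes as long as a camera call.
- spotter.recognise(target, picture): "at" ([x, y, z] in m, in world coordinates, good to about 4 mm: the middle of the surface that is visible of it).
- spotter.pinpoint(target, picture): "at" ([x, y, z] in m, in world coordinates, good to about 4 mm: a listed point, or the origin of a listed thing).
The state is a dict: "clock": time; "joint_pos": joint angles; "qvel": joint speeds; "joint_efforts": joint torques, N m; "tcp_pos": TCP position; "tcp_rot": TCP orientation; "ft_force": force on the tool from outside, world axes, zero at the start; "torque": the same for the moment, N m; "gripper_width": finger opening in m; "finger_force": force on a finger pad.
Only numpy, scipy, OpenCV 4.12 (cv2) and the standard library are available. Lean on these libraries where they do the work, as an engineer would, in place of code of your own. Each camera call takes 0.05 s, during which the arm holds its last target. There are 200 camera calls.

## Task

Switch on the packing scale with its rocker while the gift case on it is still empty, so that it zeroes on the case. Then pack the case in layers: the long oblong tub upright on its floor; over it the divider plate, one end tucked under the two cleats and lying level on both ledges; and on the divider the two flat cartons, one lying flat on either side of the pull tab. Set the tub and cartons down, never let them fall, keep the case on the middle of the scale, and leave all the other things where they are.

Things in the scene. Friction and masses are not known exactly. Their poses are not given: they have to be found in the camera images.
- case_floor (a point): open wooden gift case, loose (1.6 kg) on the scale's pan. Point: centre of its inner floor, 71 mm above the table; x across the case, y along it, z up. Inside 150 (x) x 240 (y) mm, 105 mm deep; walls and floor 6 mm. A 12 mm wide ledge runs along both long walls, its top 58 mm above the inner floor
- case_cleats (a point): two wooden cleats on the +y (robot-left) end wall of the case only, 24 mm wide, at case x = +50 and -50 mm, sticking 14 mm in from the wall, 10 mm thick. Point: midway between them, at their tips, level with their undersides, which are 12 mm above the ledge top. They leave 226 mm clear length, so the divider only goes in tilted, one end first under the cleats. Axes as the case
- divider_tab (a point): white plastic divider plate, 142 (x) x 232 (y) x 5 mm, same at both ends, about 0.2 kg, flat on the table, with an upright pull tab in its middle (50 mm along x, 10 mm thick along y, 40 mm high above the plate). Point: middle of the tab, 25 mm above the plate's underside; z up. Seated in the case the plate rests on both ledges and the point is 83 mm above the inner floor
- tub_center (a point): long oblong clear tub of dried nests with a flat white lid, 62 (its x) x 150 (its y, over the lid) x 50 mm high, about 0.3 kg, standing among the cartons. Point: its centre, 25 mm above its underside; z up
- carton1_center (a point): low flat cardboard carton, 54 (its x) x 96 (its y) x 40 mm high, lying flat. One of two alike. Point: its centre, 20 mm above its underside
- carton2_center (a point): low flat cardboard carton, 54 (its x) x 96 (its y) x 40 mm high, lying flat. One of two alike. Point: its centre, 20 mm above its underside
- scale: low grey bench scale with steel pan, fixed. Origin on the table under the pan's centre; the pan's top (215 x 275 mm) is 65 mm up. Its console (95 x 250 mm, top 46 mm up) is on the robot's side at x = -158 mm in this frame, with display and keys at -y and the power rocker at +y
- rocker (a joint): the scale's black power rocker, 32 mm wide (scale x) and 56 mm long (scale y), on the console. It tips about an axis along scale x. Off = 0 rad (as found, the +y end stands up), on = 0.48 rad (the +y end down). An over-centre spring holds it at either end: about 5 N pressed on the raised end takes it past the centre at 0.24 rad, then it snaps over by itself
- rocker_on_end (a point): top face of the rocker's on end (the +y end, raised while off), 18 mm from the pivot, about 67 mm above the table while off and 59 mm when on; moves with the rocker
- jar: bystander: tall glass jar with brass cap, 58 mm across, 110 mm high, standing by the tub and cartons. Origin under its centre
- round_tub: bystander: short round clear tub with white lid, 64 mm across, 50 mm high. Origin under its centre
- strainer1: bystander: round wire mould with a nest in it, 92 mm across, 35 mm high. Origin under its centre
- strainer2: bystander: a second wire mould like it
- spray_bottle: bystander: white spray bottle, 68 mm across, 190 mm high. Origin under its centre
- tweezers: bystander: steel tweezers 165 mm long, lying flat. Origin under its middle

How it is judged:
On the way, in this order (a step that is already met when the one before it is completed fails the run):
1. the scale's rocker is snapped to on while the tub is not in the case (value of joint rocker above 0.38 rad and not (x of tub_center in the frame of case_floor between -0.045 and 0.045 m and y of tub_center in the frame of case_floor between -0.048 and 0.048 m and z of tub_center in the frame of case_floor between 0.02 and 0.03 m and angle between tub_center's own z axis and vertical below 0.1 rad)), for 0.2 s.
2. the tub stands upright on the floor of the case (x of tub_center in the frame of case_floor between -0.045 and 0.045 m and y of tub_center in the frame of case_floor between -0.048 and 0.048 m and z of tub_center in the frame of case_floor between 0.02 and 0.03 m and angle between tub_center's own z axis and vertical below 0.1 rad), for 0.2 s.
3. the divider lies level on both ledges, tucked under the cleats, over the tub, before any carton is on it (all of step 2 and z of divider_tab in the frame of case_floor between 0.08 and 0.0865 m and angle between the z axis of divider_tab and the z axis of case_floor, either way round below 0.035 rad and angle between divider_tab's own z axis and vertical below 0.15 rad and x of divider_tab in the frame of case_floor between -0.007 and 0.007 m and y of divider_tab in the frame of case_floor between -0.009 and 0.009 m and not (z of carton1_center in the frame of case_floor between 0.078 and 0.088 m and angle between carton1_center's own z axis and vertical below 0.1 rad and x of carton1_center in the frame of case_floor between -0.06 and 0.06 m and y of carton1_center in the frame of case_floor between -0.1 and 0.1 m) and not (z of carton2_center in the frame of case_floor between 0.078 and 0.088 m and angle between carton2_center's own z axis and vertical below 0.1 rad and x of carton2_center in the frame of case_floor between -0.06 and 0.06 m and y of carton2_center in the frame of case_floor between -0.1 and 0.1 m)), for 0.2 s.
At the end, for the whole second after the job is handed in: Rocker on (over 0.38 rad). Tub upright (0.1 rad) on the case floor. Divider level (0.035 rad) on both ledges, tab middle 80 to 86.5 mm above the floor. Cartons flat on it (0.1 rad), one each side of the tab, centres 78 to 88 mm up. Case within 30 mm of the pan centre in x and y. All at rest (all of step 2 and value of joint rocker above 0.38 rad and z of divider_tab in the frame of case_floor between 0.08 and 0.0865 m and angle between the z axis of divider_tab and the z axis of case_floor, either way round below 0.035 rad and angle between divider_tab's own z axis and vertical below 0.15 rad and x of divider_tab in the frame of case_floor between -0.007 and 0.007 m and y of divider_tab in the frame of case_floor between -0.009 and 0.009 m and z of carton1_center in the frame of case_floor between 0.078 and 0.088 m and angle between each of carton1_center, carton2_center's own z axis and vertical below 0.1 rad and x of carton1_center in the frame of case_floor between -0.06 and 0.06 m and y of carton1_center in the frame of case_floor between -0.1 and 0.1 m and z of carton2_center in the frame of case_floor between 0.078 and 0.088 m and x of carton2_center in the frame of case_floor between -0.06 and 0.06 m and y of carton2_center in the frame of case_floor between -0.1 and 0.1 m and ((y of carton1_center in the frame of divider_tab above 0.025 m and y of carton2_center in the frame of divider_tab below -0.025 m) or (y of carton2_center in the frame of divider_tab above 0.025 m and y of carton1_center in the frame of divider_tab below -0.025 m)) and x of case_floor in the frame of scale between -0.03 and 0.03 m and y of case_floor in the frame of scale between -0.03 and 0.03 m and angle between case_floor's own z axis and vertical below 0.05 rad and linear speed of each of tub, divider, carton1, carton2, case below 0.02 m/s); the robot touches nothing.
It fails at once if the tub or a carton is dropped (moves faster than 0.6 m/s with no finger on it, a fall of about 18 mm) ((linear speed of tub above 0.6 m/s and contact force between the fingers and tub below 0.02 N) or (linear speed of carton1 above 0.6 m/s and contact force between the fingers and carton1 below 0.02 N) or (linear speed of carton2 above 0.6 m/s and contact force between the fingers and carton2 below 0.02 N)).
It fails at once if a bystander is moved by more than 30 mm (distance of any of jar, round_tub, strainer1, strainer2, spray_bottle, tweezers from where it was at the start of the episode above 0.03 m).
It fails at once if the case is pushed more than 45 mm off the pan's centre (horizontal distance between case_floor and scale above 0.045 m).
It also fails if it takes over 72 s, if anything falls off the work surface, if the arm or the gripper's body presses on something with over 40 N, if the wrist force passes 120 N, or if a joint passes its speed limit or range.

## Working session

There is one attempt and no reset: what is moved stays moved. The work goes in short steps, Python scripts to look and compute and a tool call to move; the robot and the scene stay as the last step left them, time stands still between calls to the robot, and variables do not carry over. Pictures are saved under pics/ and viewed, at most 10 in all, crops included, and the job is handed in when it is done.

Besides the shell and the picture viewer there is one more tool, called after "Emit:" as name(argument=value, ...), one argument or row to a line, values as JSON. send_rows: Moves the arm, as the interface text tells. Its arguments: {"type":"object","properties":{"moves":{"type":"array","items":{"type":"array"}}},"required":["moves"]}

```bash
mkdir -p pics; ls
cat > h.py <<'E'
from station import bot, imaging, workorder, spotter
import numpy as np, cv2
from scipy.spatial.transform import Rotation as R
def world(p):
    # per-pixel world coordinates
    K=p["K"];z=p["range_z"];h,w=z.shape
    u,v=np.meshgrid(np.arange(w),np.arange(h))
    X=(u-K[0,2])/K[0,0]*z;Y=(v-K[1,2])/K[1,1]*z
    c=np.stack([X,-Y,-z],-1)
    q=np.array(p["attitude"]);M=R.from_quat(q,scalar_first=True).as_matrix() if q.size==4 else q
    W=c@M.T+np.array(p["eye"]);W[z==0]=np.nan
    return W
E
python3 - <<'E'
from h import *
s=bot.sense();print({k:np.round(v,3) for k,v in s.items()})
for n in ["top","side"]:
    p=imaging.get_image(n);cv2.imwrite(f"pics/{n}0.png",p["img"])
    print(n,p["K"],p["eye"],p["attitude"],[k for k in p])
    for t in ["case_floor","case_cleats","divider_tab","tub_center","carton1_center","scale","rocker_on_end","jar","round_tub","strainer1","spray_bottle","tweezers"]:
        print(t,[(np.round(d["at"],3).tolist(),round(d["conf"],2)) for d in spotter.pinpoint(t,p)[:3]])
E
```

```text
pics
{'clock': np.float64(0.0), 'joint_pos': array([-1.422,  0.308,  1.508, -0.   ,  1.328, -0.074]), 'qvel': array([ 0.   , -0.001,  0.002,  0.001, -0.   ,  0.001]), 'joint_efforts': array([-1.0000e-03, -4.5755e+01, -2.5192e+01, -0.0000e+00,  1.3000e-02,
       -0.0000e+00]), 'tcp_pos': array([ 0.126, -0.56 ,  0.247]), 'tcp_rot': array([-0.001,  0.994,  0.111, -0.   ]), 'ft_force': array([0.158, 0.119, 0.182]), 'torque': array([-0.026, -0.029, -0.014]), 'finger_force': np.float64(0.0), 'gripper_width': np.float64(0.086)}
top [[506.69885596   0.         286.74736723]
 [  0.         506.69885596 198.20417329]
 [  0.           0.           1.        ]] [ 0.22515674 -0.05275425  1.44187775] [ 0.73723791  0.07888094 -0.06944491 -0.66740952] ['img', 'range_z', 'K', 'eye', 'attitude', 'shot']
case_floor [([0.613, -0.015, 0.069], 0.59)]
case_cleats [([0.604, 0.09, 0.141], 0.96)]
divider_tab [([0.489, -0.365, 0.022], 0.9)]
tub_center [([0.44, 0.268, 0.022], 0.97), ([0.366, 0.4, 0.004], 0.33)]
carton1_center [([0.586, 0.276, 0.02], 0.84)]
scale []
rocker_on_end [([0.451, 0.05, 0.063], 0.78)]

[... 384 characters left out ...]
      1.        ]] [-0.25968103  0.78709374  0.81912513] [-0.32171373 -0.18061713  0.44876074  0.81393583] ['img', 'range_z', 'K', 'eye', 'attitude', 'shot']
case_floor [([0.616, -0.014, 0.074], 0.97), ([0.309, 0.299, -0.001], 0.3)]
case_cleats [([0.6, 0.087, 0.143], 0.92)]
divider_tab [([0.494, -0.374, 0.024], 0.65)]
tub_center [([0.444, 0.271, 0.028], 0.67)]
carton1_center [([0.581, 0.272, 0.014], 0.82)]
scale [([0.618, -0.006, -0.003], 0.84)]
rocker_on_end [([0.457, 0.042, 0.068], 0.45)]
jar [([0.663, 0.413, 0.003], 0.67)]
round_tub [([0.368, 0.404, 0.0], 0.94)]
strainer1 [([0.307, 0.303, -0.0], 0.85)]
spray_bottle [([0.679, -0.368, 0.003], 0.94)]
tweezers [([0.539, -0.531, 0.003], 0.59)]
```

View pics/top0.png

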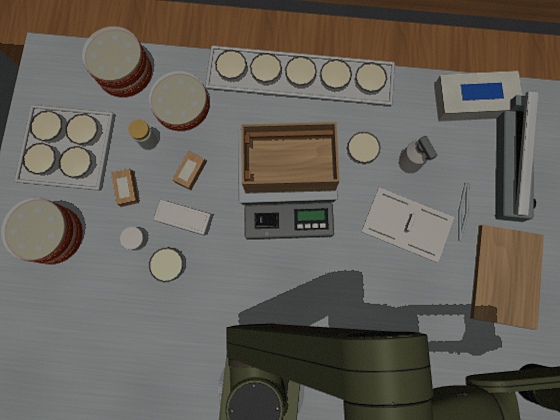

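View pics/side0.png

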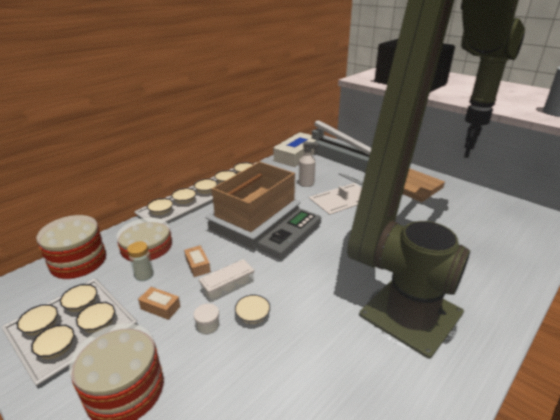

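The top view shows the case at (289,157) on the scale, the rocker at (267,220), the tub at (182,217), the cartons at (189,170) and (124,187), and the divider at (408,225). Next I'll measure poses and yaws from the depth data.

```bash
cat >> h.py <<'E'
def rect(W,xr,yr,zr):
    m=(W[...,0]>xr[0])&(W[...,0]<xr[1])&(W[...,1]>yr[0])&(W[...,1]<yr[1])&(W[...,2]>zr[0])&(W[...,2]<zr[1])
    n,l,st,_=cv2.connectedComponentsWithStats(m.astype(np.uint8))
    if n<2: return None
    P=W[l==1+np.argmax(st[1:,4])]
    (cx,cy),(a,b),_=r=cv2.minAreaRect((P[:,:2]*1000).astype(np.float32))
    B=cv2.boxPoints(r);e=[B[1]-B[0],B[2]-B[1]];L=max(e,key=np.linalg.norm)
    ang=(np.degrees(np.arctan2(-L[0],L[1]))+90)%180-90   # yaw of the long axis from world y
    return dict(c=np.round([cx,cy],1),size=np.round(sorted([a,b]),1),yaw=round(float(ang),1),z=np.round(np.percentile(P[:,2]*1000,[5,50,95]),1),n=len(P))
def hm(a): # avg world of multiple shots
    return np.nanmedian([world(imaging.get_image(a)) for _ in range(3)],0)
E
python3 - <<'E'
from h import *
for n in ["top","side"]:
    W=hm(n);print(n)
    for nm,a in dict(tub=((.37,.52),(.18,.36),(.035,.07)),c1=((.52,.65),(.22,.33),(.028,.055)),c2=((.48,.6),(.36,.5),(.028,.055)),
      rim=((.45,.8),(-.2,.2),(.160,.19)),floor=((.5,.72),(-.13,.1),(.06,.08)),ledge=((.5,.72),(-.15,.12),(.12,.137)),cleat=((.5,.72),(.05,.12),(.141,.158)),div=((.38,.6),(-.51,-.23),(.003,.012)),tab=((.44,.54),(-.43,-.3),(.03,.055)),
      pan=((.45,.8),(-.2,.2),(.058,.069)),console=((.38,.53),(-.17,.16),(.04,.052)),rock=((.4,.5),(0,.12),(.05,.08)),jar=((.6,.75),(.36,.48),(.08,.13)),tubTable=((.37,.4),(.1,.15),(-.02,.02))).items():
        print(nm,rect(W,*a))
p=imaging.get_image("top");
for t in ["carton1_center","carton2_center","jar","strainer1"]: print(t,[(np.round(d["at"],3).tolist(),round(d["conf"],2)) for d in spotter.pinpoint(t,p)],[(np.round(d["at"],3).tolist(),round(d["conf"],2)) for d in spotter.recognise(t,p)])
E
```

```text
top
tub {'c': array([439.9, 269.6]), 'size': array([ 62.2, 151.3]), 'yaw': -11.0, 'z': array([44.9, 48.7, 51.9]), 'n': 1186}
c1 {'c': array([580.5, 272.5]), 'size': array([55.3, 96.5]), 'yaw': 69.8, 'z': array([33.7, 38.2, 41.7]), 'n': 643}
c2 {'c': array([515.3, 451.6]), 'size': array([55.3, 90.3]), 'yaw': -71.3, 'z': array([34.2, 38.1, 41.7]), 'n': 549}
rim {'c': array([616.5, -16.2]), 'size': array([164.4, 252.2]), 'yaw': 7.0, 'z': array([162.4, 173.5, 177. ]), 'n': 1037}
floor {'c': array([630.5, -15.1]), 'size': array([126.1, 238.5]), 'yaw': 6.9, 'z': array([66. , 69.3, 73. ]), 'n': 3530}
ledge {'c': array([685.9,  -7.8]), 'size': array([ 15.6, 238.1]), 'yaw': 7.5, 'z': array([122. , 127.4, 135.3]), 'n': 548}
cleat {'c': array([599.,  96.]), 'size': array([ 14.1, 127. ]), 'yaw': -83.3, 'z': array([144.7, 149.2, 153.1]), 'n': 136}
div {'c': array([ 488.6, -369.8]), 'size': array([144.7, 234.1]), 'yaw': -17.0, 'z': array([3.2, 4.6, 7.5]), 'n': 2421}
tab {'c': array([ 488.9, -370.1]), 'size': array([10.1, 48.3]), 'yaw': 73.4, 'z': array([32.8, 43. , 46.9]), 'n': 77}
pan {'c': array
[... 1991 characters left out ...]
: array([50.9, 62.3, 69. ]), 'n': 127}
jar {'c': array([663.5, 410.8]), 'size': array([55. , 55.9]), 'yaw': -30.3, 'z': array([ 82.9, 108.6, 111.3]), 'n': 352}
tubTable {'c': array([385., 125.]), 'size': array([29.7, 49.9]), 'yaw': -0.3, 'z': array([-1. ,  0.6,  2.4]), 'n': 108}
carton1_center [([0.587, 0.276, 0.019], 0.71)] [([0.582, 0.276, 0.038], 0.75)]
carton2_center [([0.516, 0.452, 0.019], 0.93)] [([0.51, 0.445, 0.04], 0.74)]
jar [([0.672, 0.414, 0.001], 0.93), ([0.674, -0.371, 0.004], 0.17)] [([0.657, 0.403, 0.11], 0.9), ([0.511, 0.443, 0.039], 0.29)]
strainer1 [([0.699, -0.225, -0.002], 0.77), ([0.309, 0.298, 0.0], 0.74)] [([0.308, 0.294, 0.03], 0.96), ([0.698, -0.228, 0.031], 0.57)]
```

```bash
cat >> h.py <<'E'
CY=7.1 # case yaw, deg
def pose(psi,tilt=0):
    a=np.radians(psi);x=np.array([np.cos(a),np.sin(a),0])
    M=np.column_stack([x,np.cross([0,0,-1],x),[0,0,-1]])
    c=np.radians(CY);return R.from_rotvec(np.radians(tilt)*np.array([np.cos(c),np.sin(c),0]))*R.from_matrix(M)
def incase(x,y):  # case mm -> world m
    a=np.radians(CY);c=np.array([616.7,-16.6]);return (c+[x*np.cos(a)-y*np.sin(a),x*np.sin(a)+y*np.cos(a)])/1000
def plan(*wps,start=None):
    """wps: (x,y,z,psi,tilt,opening,rows). Suggests rows in tool axes, from the measured pose."""
    s=bot.sense();p=np.array(s["tcp_pos"]);r=R.from_quat(s["tcp_rot"],scalar_first=True)
    if start is not None:p,r=start
    out=[]
    for x,y,z,psi,tl,w,n in wps:
        T=np.array([x,y,z]);Q=pose(psi,tl)
        for k in range(n):
            d=(T-p)/(n-k);g=(r.inv()*Q).as_rotvec(degrees=True)/(n-k)
            t=np.round(r.inv().apply(d),4);g=np.round(g,1)
            out.append([w,t.tolist(),g.tolist()])
            p=p+r.apply(t);r=r*R.from_rotvec(g,degrees=True)
    for i in range(0,len(out),12): print(str(out[i:i+12]).replace(" ",""))
    print(len(out),p.round(4))
    return p,r
def st():
    s=bot.sense();M=R.from_quat(s["tcp_rot"],scalar_first=True).as_matrix()
    print(round(float(s["clock"]),2),np.round(s["tcp_pos"],4),"psi",round(float(np.degrees(np.arctan2(M[1,0],M[0,0]))),1),"F",np.round(s["ft_force"],1),"w",round(float(s["gripper_width"]),4),round(float(s["finger_force"]),1),"q",np.round(s["joint_pos"],2))
E
python3 - <<'E'
from h import *
plan((.44,-.30,.25,55,0,0,9),(.452,.052,.12,97,0,0,9),(.452,.052,.09,97,0,0,2),(.452,.052,.074,97,0,0,4))
E
```

```text
[[0,[0.0404,-0.0206,-0.0002],[-0.0,0.0,-4.7]],[0,[0.0419,-0.0172,-0.0002],[-0.0,0.0,-4.7]],[0,[0.0432,-0.0138,-0.0002],[-0.0,0.0,-4.7]],[0,[0.0442,-0.0102,-0.0002],[-0.0,0.0,-4.7]],[0,[0.0448,-0.0065,-0.0002],[-0.0,0.0,-4.7]],[0,[0.0452,-0.0028,-0.0002],[-0.0,0.0,-4.7]],[0,[0.0453,0.0009,-0.0002],[-0.0,0.0,-4.7]],[0,[0.0451,0.0046,-0.0002],[-0.0,-0.0,-4.7]],[0,[0.0446,0.0083,-0.0001],[-0.0,-0.0,-4.7]],[0,[0.0328,-0.0213,0.0144],[-0.0,-0.0,-4.7]],[0,[0.0344,-0.0186,0.0144],[-0.0,-0.0,-4.7]],[0,[0.0359,-0.0157,0.0145],[-0.0,-0.0,-4.7]]]
[[0,[0.037,-0.0127,0.0144],[-0.0,-0.0,-4.6]],[0,[0.0379,-0.0097,0.0145],[-0.0,-0.0,-4.7]],[0,[0.0386,-0.0065,0.0144],[-0.0,-0.0,-4.6]],[0,[0.039,-0.0034,0.0145],[-0.0,-0.0,-4.7]],[0,[0.0391,-0.0003,0.0144],[-0.0,-0.0,-4.6]],[0,[0.039,0.0029,0.0145],[-0.0,-0.0,-4.7]],[0,[0.0,0.0,0.015],[-0.0,-0.0,0.0]],[0,[0.0,0.0,0.015],[-0.0,-0.0,0.0]],[0,[0.0,0.0,0.004],[-0.0,-0.0,0.0]],[0,[0.0,0.0,0.004],[-0.0,-0.0,0.0]],[0,[0.0,0.0,0.004],[-0.0,-0.0,0.0]],[0,[0.0,0.0,0.004],[-0.0,-0.0,0.0]]]
24 [0.452 0.052 0.074]
```

Emit:
send_rows(
  moves=[
    [0,[0.04,-0.021,0],[0,0,-4.7]],
    [0,[0.042,-0.017,0],[0,0,-4.7]],
    [0,[0.043,-0.014,0],[0,0,-4.7]],
    [0,[0.044,-0.01,0],[0,0,-4.7]],
    [0,[0.045,-0.0065,0],[0,0,-4.7]],
    [0,[0.045,-0.003,0],[0,0,-4.7]],
    [0,[0.045,0.001,0],[0,0,-4.7]],
    [0,[0.045,0.0045,0],[0,0,-4.7]],
    [0,[0.0445,0.008,0],[0,0,-4.7]],
    [0,[0.033,-0.021,0.0145],[0,0,-4.7]],
    [0,[0.0345,-0.0185,0.0145],[0,0,-4.7]],
    [0,[0.036,-0.0155,0.0145],[0,0,-4.7]],
  ],
)

```text
clock: 3.55
tcp_pos: [0.4436, -0.1815, 0.2045]
tcp_rot: [0.0, 0.823, 0.568, 0.0]
ft_force: [0.8, -0.4, 0.6]
gripper_width: 0.0
finger_force: 0.0
```

Emit:
send_rows(
  moves=[
    [0,[0.037,-0.0125,0.0145],[0,0,-4.7]],
    [0,[0.038,-0.0095,0.0145],[0,0,-4.7]],
    [0,[0.0385,-0.0065,0.0145],[0,0,-4.7]],
    [0,[0.039,-0.0035,0.0145],[0,0,-4.7]],
    [0,[0.039,0,0.0145],[0,0,-4.7]],
    [0,[0.039,0.003,0.0145],[0,0,-4.7]],
    [0,[0,0,0],[0,0,0]],
    [0,[0,0,0],[0,0,0]],
  ],
)

```text
clock: 4.55
tcp_pos: [0.4517, 0.0516, 0.118]
tcp_rot: [0.0, 0.66, 0.751, -0.0]
ft_force: [1.2, -0.4, -0.5]
gripper_width: 0.0002
finger_force: 0.0
```

Run:
```python
from h import *
st();plan((.452,.052,.09,97,0,0,2),(.452,.052,.074,97,0,0,4))
W=hm("top");print(rect(W,(.42,.485),(0,.11),(.05,.08)))
```

```text
4.55 [0.4517 0.0516 0.118 ] psi 97.3 F [ 1.2 -0.4 -0.5] w 0.0002 0.0 q [ 0.02  0.29  1.93 -0.    0.92 -0.11]
[[0,[0.0002,0.0002,0.014],[0.0,0.0,0.2]],[0,[0.0002,0.0002,0.014],[0.0,0.0,0.1]],[0,[0.0,-0.0,0.004],[0.0,0.0,0.0]],[0,[0.0,-0.0,0.004],[0.0,0.0,0.0]],[0,[0.0,-0.0,0.004],[0.0,0.0,0.0]],[0,[0.0,-0.0,0.004],[0.0,0.0,0.0]]]
6 [0.452 0.052 0.074]
{'c': array([457.9,   6.4]), 'size': array([11.5, 36.4]), 'yaw': -89.2, 'z': array([50.3, 55.1, 60.1]), 'n': 43}h.py:23: RuntimeWarning: All-NaN slice encountered
  return np.nanmedian([world(imaging.get_image(a)) for _ in range(3)],0)
```

Emit:
send_rows(
  moves=[
    [0,[0,0,0.014],[0,0,0]],
    [0,[0,0,0.014],[0,0,0]],
    [0,[0,0,0.004],[0,0,0]],
    [0,[0,0,0.004],[0,0,0]],
    [0,[0,0,0.004],[0,0,0]],
    [0,[0,0,0.004],[0,0,0]],
    [0,[0,0,0],[0,0,0]],
  ],
)

```text
clock: 5.58
tcp_pos: [0.4522, 0.0514, 0.0764]
tcp_rot: [0.001, 0.66, 0.751, 0.001]
ft_force: [-6.1, -1.4, 27.5]
gripper_width: -0.0
finger_force: 13.4
```

Run:
```python
from h import *
st();e=plan((.452,.052,.12,97,0,0.085,2),(.444,.17,.15,88,0,0.085,4),(.440,.2690,.11,79,0,.085,4))
plan((.44,.269,.031,79,0,.085,5),start=e)
```

```text
5.58 [0.4522 0.0514 0.0764] psi 97.3 F [-6.1 -1.4 27.5] w -0.0 13.4 q [ 0.02  0.36  1.98 -0.    0.8  -0.11]
[[0.085,[0.0003,-0.0,-0.0218],[0.1,0.0,0.2]],[0.085,[0.0003,-0.0001,-0.0218],[0.0,0.1,0.1]],[0.085,[0.0295,0.0016,-0.0075],[0.0,-0.0,2.3]],[0.085,[0.0296,0.0005,-0.0075],[0.0,-0.0,2.2]],[0.085,[0.0295,-0.0007,-0.0075],[0.0,-0.0,2.3]],[0.085,[0.0295,-0.0019,-0.0074],[0.0,-0.0,2.2]],[0.085,[0.0247,-0.0018,0.01],[0.0,-0.0,2.3]],[0.085,[0.0246,-0.0028,0.01],[0.0,-0.0,2.2]],[0.085,[0.0245,-0.0038,0.01],[0.0,-0.0,2.3]],[0.085,[0.0243,-0.0048,0.01],[0.0,-0.1,2.2]]]
10 [0.44  0.269 0.11 ]
[[0.085,[0.0,-0.0,0.0158],[0.0,0.0,0.0]],[0.085,[0.0,-0.0,0.0158],[0.0,0.0,0.0]],[0.085,[0.0,-0.0,0.0158],[0.0,0.0,0.0]],[0.085,[0.0,-0.0,0.0158],[0.0,0.0,0.0]],[0.085,[0.0001,-0.0001,0.0158],[0.0,0.0,0.0]]]
5 [0.44  0.269 0.031]
```

Emit:
send_rows(
  moves=[
    [0,[0,0,-0.022],[0,0,0]],
    [0.085,[0,0,-0.022],[0,0,0]],
    [0.085,[0.0295,0.0015,-0.0075],[0,0,2.3]],
    [0.085,[0.0295,0.0005,-0.0075],[0,0,2.3]],
    [0.085,[0.0295,-0.0005,-0.0075],[0,0,2.3]],
    [0.085,[0.0295,-0.002,-0.0075],[0,0,2.3]],
    [0.085,[0.0245,-0.002,0.01],[0,0,2.3]],
    [0.085,[0.0245,-0.003,0.01],[0,0,2.3]],
    [0.085,[0.0245,-0.004,0.01],[0,0,2.2]],
    [0.085,[0.0245,-0.005,0.01],[0,0,2.2]],
    [0.085,[0,0,0],[0,0,0]],
  ],
)

```text
clock: 6.95
tcp_pos: [0.4381, 0.2696, 0.1071]
tcp_rot: [0.0, 0.77, 0.638, -0.0]
ft_force: [0.6, 0.0, -0.8]
gripper_width: 0.0846
finger_force: 0.0
```

Run:
```python
from h import *
st();W=hm("top")
m=(abs(W[...,0]-.455)<.01)
for a,b in((.005,.02),(.02,.035),(.035,.05),(.045,.06)):
    k=m&(W[...,1]>a)&(W[...,1]<b);print(a,b,np.nanmedian(W[k][:,2]).round(4))
plan((.44,.269,.031,79,0,.085,5))
```

```text
6.95 [0.4381 0.2696 0.1071] psi 79.3 F [ 0.6  0.  -0.8] w 0.0846 0.0 q [ 0.47  0.38  1.82 -0.    0.95  0.66]
0.005 0.02 0.0659
0.02 0.035 0.0627
0.035 0.05 0.0584
0.045 0.06 0.056
[[0.085,[0.0003,0.0003,0.0154],[0.0,0.0,0.0]],[0.085,[0.0003,0.0003,0.0154],[0.0,0.0,0.0]],[0.085,[0.0003,0.0003,0.0154],[0.0,0.0,0.0]],[0.085,[0.0003,0.0003,0.0154],[0.0,0.0,0.1]],[0.085,[0.0002,0.0004,0.0153],[0.0,0.0,0.0]]]
5 [0.44  0.269 0.031]
```

The rocker is on (its +y end is down). Now I'll grasp the tub.

Emit:
send_rows(
  moves=[
    [0.085,[0,0,0.0155],[0,0,0]],
    [0.085,[0.0005,0.0005,0.0155],[0,0,0]],
    [0.085,[0.0005,0.0005,0.0155],[0,0,0]],
    [0.085,[0,0,0.0155],[0,0,0]],
    [0.085,[0,0,0.014],[0,0,0]],
    [0.085,[0,0,0],[0,0,0]],
    [0,[0,0,0],[0,0,0]],
    [0,[0,0,0],[0,0,0]],
    [0,[0,0,0],[0,0,0]],
    [0,[0,0,0],[0,0,0]],
  ],
)

```text
clock: 8.35
tcp_pos: [0.4404, 0.2697, 0.0326]
tcp_rot: [0.0, 0.771, 0.637, 0.001]
ft_force: [0.9, -1.4, 5.8]
gripper_width: 0.0614
finger_force: 66.4
```

Run:
```python
from h import *
st()
t=incase(0,0)
s=bot.sense()['tcp_pos']
e=plan((s[0],s[1],.26,79,0,0,7),(t[0],t[1],.26,97.1,0,0,9),(t[0],t[1],.26,97.1,0,0,1))
```

```text
8.35 [0.4404 0.2697 0.0326] psi 79.1 F [ 0.9 -1.4  5.8] w 0.0614 66.4 q [ 0.47  0.49  1.89 -0.    0.76  0.66]
[[0,[0.0,0.0001,-0.0325],[0.0,-0.0,0.0]],[0,[0.0001,0.0001,-0.0325],[0.0,-0.0,0.0]],[0,[0.0,0.0001,-0.0325],[0.0,-0.0,0.0]],[0,[0.0001,0.0,-0.0325],[0.0,-0.0,0.0]],[0,[0.0,0.0001,-0.0325],[0.0,-0.0,0.0]],[0,[0.0001,0.0,-0.0324],[0.1,-0.0,0.1]],[0,[0.0,0.0,-0.0325],[0.0,-0.1,0.0]],[0,[-0.0275,0.0253,0.0],[0.0,0.0,-2.0]],[0,[-0.0284,0.0243,0.0],[0.0,0.0,-2.0]],[0,[-0.0292,0.0233,0.0],[0.0,0.0,-2.0]],[0,[-0.03,0.0223,0.0],[0.0,0.0,-2.0]],[0,[-0.0307,0.0212,0.0],[0.0,0.0,-2.0]]]
[[0,[-0.0315,0.0202,0.0001],[0.0,0.0,-2.0]],[0,[-0.0321,0.019,0.0],[0.0,0.0,-2.0]],[0,[-0.0328,0.0179,0.0001],[0.0,0.0,-2.0]],[0,[-0.0334,0.0168,0.0],[0.0,0.0,-2.1]],[0,[0.0,-0.0,0.0],[0.0,0.0,0.0]]]
17 [ 0.6167 -0.0166  0.26  ]
```

Emit:
send_rows(
  moves=[
    [0,[0,0,-0.015],[0,0,0]],
    [0,[0,0,-0.0325],[0,0,0]],
    [0,[0,0,-0.0325],[0,0,0]],
    [0,[0,0,-0.0375],[0,0,0]],
    [0,[0,0,-0.0375],[0,0,0]],
    [0,[0,0,-0.0375],[0,0,0]],
    [0,[0,0,-0.035],[0,0,0]],
    [0,[-0.0275,0.0255,0],[0,0,-2]],
    [0,[-0.0285,0.0245,0],[0,0,-2]],
    [0,[-0.029,0.0235,0],[0,0,-2]],
    [0,[-0.03,0.0225,0],[0,0,-2]],
    [0,[-0.0305,0.021,0],[0,0,-2]],
  ],
)

```text
clock: 9.85
tcp_pos: [0.537, 0.1097, 0.259]
tcp_rot: [-0.001, 0.712, 0.702, -0.001]
ft_force: [0.6, 0.2, -3.5]
gripper_width: 0.0607
finger_force: 66.8
```

Emit:
send_rows(
  moves=[
    [0,[-0.0315,0.02,0],[0,0,-2]],
    [0,[-0.032,0.019,0],[0,0,-2]],
    [0,[-0.033,0.018,0],[0,0,-2]],
    [0,[-0.0335,0.017,0],[0,0,-2]],
    [0,[0,0,0],[0,0,0]],
    [0,[0,0,0],[0,0,0]],
  ],
)

```text
clock: 10.6
tcp_pos: [0.6155, -0.0162, 0.2587]
tcp_rot: [-0.002, 0.662, 0.749, -0.001]
ft_force: [-0.5, 0.1, -3.7]
gripper_width: 0.0609
finger_force: 66.7
```

Run:
```python
from h import *
st()
t=incase(0,0)
p=imaging.get_image("side");cv2.imwrite("pics/s1.png",p["img"])
e=plan((t[0],t[1],.13,97.1,0,0,5),(t[0],t[1],.1,97.1,0,0,7))
```

```text
10.6 [ 0.6155 -0.0162  0.2587] psi 97.1 F [-0.5  0.1 -3.7] w 0.0609 66.7 q [-0.1   0.36  1.4   0.    1.39 -0.22]
[[0,[-0.0002,0.0003,0.0258],[-0.0,-0.0,0.0]],[0,[-0.0002,0.0003,0.0258],[-0.0,-0.0,0.0]],[0,[-0.0002,0.0003,0.0257],[-0.0,-0.0,0.0]],[0,[-0.0002,0.0002,0.0258],[-0.1,-0.0,0.0]],[0,[-0.0003,0.0002,0.0257],[-0.0,-0.1,0.0]],[0,[0.0,0.0,0.0043],[-0.0,0.0,0.0]],[0,[0.0,0.0,0.0043],[-0.0,0.0,0.0]],[0,[0.0,0.0,0.0043],[-0.0,0.0,0.0]],[0,[0.0,0.0,0.0043],[-0.0,0.0,0.0]],[0,[0.0,0.0,0.0043],[-0.0,0.0,0.0]],[0,[0.0,0.0,0.0043],[-0.0,0.0,0.0]],[0,[0.0001,0.0001,0.0042],[-0.0,0.0,0.0]]]
12 [ 0.6167 -0.0166  0.1   ]
```

View pics/s1.png

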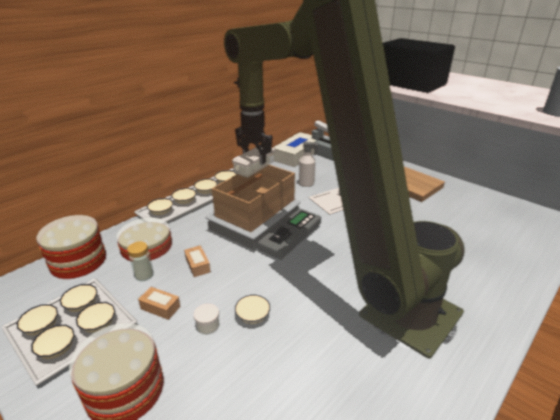

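The tub is held level above the case, around (250,162). Next I'll lower it in, slowly at the end.

Emit:
send_rows(
  moves=[
    [0,[0,0.0005,0.026],[0,0,0]],
    [0,[0,0.0005,0.026],[0,0,0]],
    [0,[-0.0005,0,0.026],[0,0,0]],
    [0,[0,0,0.026],[0,0,0]],
    [0,[0,0,0.024],[0,0,0]],
    [0,[0,0,0.008],[0,0,0]],
    [0,[0,0,0.006],[0,0,0]],
    [0,[0,0,0.005],[0,0,0]],
    [0,[0,0,0.004],[0,0,0]],
    [0,[0,0,0],[0,0,0]],
  ],
)

```text
clock: 11.9
tcp_pos: [0.6179, -0.0171, 0.1084]
tcp_rot: [-0.0, 0.662, 0.75, 0.0]
ft_force: [-0.4, -0.8, -3.7]
gripper_width: 0.0613
finger_force: 66.6
```

Emit:
send_rows(
  moves=[
    [0,[0,0,0.0025],[0,0,0]],
    [0,[0,0,0.002],[0,0,0]],
    [0,[0,0,0.001],[0,0,0]],
    [0,[0,0,0],[0,0,0]],
  ],
)

```text
clock: 12.4
tcp_pos: [0.6181, -0.0171, 0.1037]
tcp_rot: [0.0, 0.662, 0.75, 0.0]
ft_force: [-2.7, -0.1, 5.3]
gripper_width: 0.0612
finger_force: 67.5
```

Run:
```python
from h import *
st();s=bot.sense()['tcp_pos']
e=plan((s[0],s[1],s[2],97.1,0,.078,3),(s[0],s[1],.25,97.1,0,.078,5),(.489,-.3702,.20,163.1,0,.05,11),(.489,-.3702,.06,163.1,0,.05,4),(.489,-.3702,.03,163.1,0,.05,3))
```

```text
12.4 [ 0.6181 -0.0171  0.1037] psi 97.1 F [-2.7 -0.1  5.3] w 0.0612 67.5 q [-0.1   0.5   1.59 -0.    1.05 -0.22]
[[0.078,[0.0,0.0,0.0],[0.0,0.0,0.0]],[0.078,[0.0,0.0,0.0],[0.0,0.0,0.0]],[0.078,[0.0,0.0,0.0],[0.0,0.0,0.0]],[0.078,[-0.0,0.0,-0.0293],[0.0,0.0,0.0]],[0.078,[-0.0,0.0,-0.0292],[0.0,0.0,0.0]],[0.078,[-0.0,0.0,-0.0293],[0.0,0.0,0.0]],[0.078,[-0.0,0.0001,-0.0292],[0.0,0.0,0.0]],[0.078,[-0.0,0.0,-0.0293],[0.0,0.0,0.0]],[0.05,[-0.0304,-0.0156,0.0045],[0.0,0.0,-6.0]],[0.05,[-0.0286,-0.0187,0.0045],[0.0,0.0,-6.0]],[0.05,[-0.0265,-0.0216,0.0046],[0.0,0.0,-6.0]],[0.05,[-0.0241,-0.0242,0.0045],[0.0,0.0,-6.0]]]
[[0.05,[-0.0214,-0.0266,0.0046],[0.0,0.0,-6.0]],[0.05,[-0.0185,-0.0287,0.0045],[0.0,0.0,-6.0]],[0.05,[-0.0154,-0.0305,0.0046],[0.0,0.0,-6.0]],[0.05,[-0.0121,-0.032,0.0045],[0.0,0.0,-6.0]],[0.05,[-0.0088,-0.0331,0.0046],[0.0,0.0,-6.0]],[0.05,[-0.0052,-0.0338,0.0045],[0.0,0.0,-6.0]],[0.05,[-0.0017,-0.0341,0.0046],[0.0,0.0,-6.0]],[0.05,[0.0,-0.0,0.035],[0.0,0.0,0.0]],[0.05,[0.0,-0.0,0.035],[0.0,0.0,0.0]],[0.05,[0.0001,-0.0,0.035],[0.0,0.0,0.0]],[0.05,[0.0,-0.0,0.035],[0.0,0.0,0.0]],[0.05,[0.0,-0.0,0.01],[0.0,0.0,0.0]]]
[[0.05,[0.0,-0.0,0.01],[0.0,0.0,0.0]],[0.05,[0.0,-0.0,0.01],[0.0,0.0,0.0]]]
26 [ 0.4891 -0.3702  0.03  ]
```

Emit:
send_rows(
  moves=[
    [0.078,[0,0,0],[0,0,0]],
    [0.078,[0,0,0],[0,0,0]],
    [0.078,[0,0,0],[0,0,0]],
    [0.078,[0,0,-0.015],[0,0,0]],
    [0.078,[0,0,-0.03],[0,0,0]],
    [0.078,[0,0,-0.033],[0,0,0]],
    [0.078,[0,0,-0.033],[0,0,0]],
    [0.078,[0,0,-0.035],[0,0,0]],
    [0.05,[-0.0305,-0.0155,0.0045],[0,0,-6]],
    [0.05,[-0.0285,-0.0185,0.0045],[0,0,-6]],
    [0.05,[-0.0265,-0.0215,0.0045],[0,0,-6]],
    [0.05,[-0.024,-0.024,0.0045],[0,0,-6]],
  ],
)

```text
clock: 13.9
tcp_pos: [0.5714, -0.1461, 0.232]
tcp_rot: [0.001, 0.49, 0.872, 0.0]
ft_force: [0.2, -0.8, 0.8]
gripper_width: 0.05
finger_force: 0.0
```

Emit:
send_rows(
  moves=[
    [0.05,[-0.0215,-0.0265,0.0045],[0,0,-6]],
    [0.05,[-0.0185,-0.0285,0.0045],[0,0,-6]],
    [0.05,[-0.0155,-0.0305,0.0045],[0,0,-6]],
    [0.05,[-0.012,-0.032,0.0045],[0,0,-6]],
    [0.05,[-0.009,-0.033,0.0045],[0,0,-6]],
    [0.05,[-0.005,-0.034,0.0045],[0,0,-6]],
    [0.05,[-0.0015,-0.034,0.0045],[0,0,-6]],
    [0.05,[0,0,0.035],[0,0,0]],
    [0.05,[0,0,0.035],[0,0,0]],
    [0.05,[0,0,0.02],[0,0,0]],
    [0.05,[0,0,0],[0,0,0]],
  ],
)

```text
clock: 15.28
tcp_pos: [0.4887, -0.3691, 0.1084]
tcp_rot: [-0.001, 0.147, 0.989, 0.001]
ft_force: [-0.9, -0.6, 0.4]
gripper_width: 0.0497
finger_force: 0.0
```

Run:
```python
from h import *
st()
e=plan((.489,-.3702,.03,163.1,0,.05,5))
W=hm("top")
print("rim",rect(W,(.45,.8),(-.2,.2),(.160,.19)))
a=np.radians(CY);print("tub",rect(W,(.45,.8),(-.12,.09),(.11,.124)))
```

```text
15.28 [ 0.4887 -0.3691  0.1084] psi 163.1 F [-0.9 -0.6  0.4] w 0.0497 0.0 q [-0.72  0.49  1.6   0.    1.06 -1.99]
[[0.05,[-0.0002,-0.0002,0.0157],[0.0,-0.0,0.0]],[0.05,[-0.0002,-0.0002,0.0157],[0.0,-0.0,0.0]],[0.05,[-0.0001,-0.0002,0.0157],[0.0,-0.1,0.0]],[0.05,[-0.0001,-0.0002,0.0157],[0.0,-0.0,0.0]],[0.05,[-0.0002,-0.0003,0.0156],[0.1,-0.1,0.0]]]
5 [ 0.489  -0.3702  0.03  ]
rim {'c': array([617.5, -16.1]), 'size': array([165.1, 252.1]), 'yaw': 7.2, 'z': array([163. , 173.5, 177.1]), 'n': 1027}
tub {'c': array([615.8, -17.1]), 'size': array([ 63.9, 149.9]), 'yaw': 7.0, 'z': array([116. , 119.7, 122.8]), 'n': 1228}
```

Emit:
send_rows(
  moves=[
    [0.05,[0,0,0.0155],[0,0,0]],
    [0.05,[0,-0.001,0.0155],[0,0,0]],
    [0.05,[0,0,0.0155],[0,0,0]],
    [0.05,[0,0,0.0155],[0,0,0]],
    [0.05,[0,0,0.0155],[0,0,0]],
    [0,[0,0,0],[0,0,0]],
    [0,[0,0,0],[0,0,0]],
    [0,[0,0,0],[0,0,0]],
    [0,[0,0,0],[0,0,0]],
  ],
)

```text
clock: 16.55
tcp_pos: [0.4893, -0.3708, 0.0322]
tcp_rot: [0.0, 0.147, 0.989, -0.0]
ft_force: [0.4, -0.1, -1.7]
gripper_width: 0.0086
finger_force: 59.7
```

Run:
```python
from h import *
st();s=bot.sense()['tcp_pos']
t=incase(0,0)
e=plan((s[0],s[1],.30,163.1,0,0,7),(.575,-.12,.30,178,0,0,8),(t[0],t[1],.30,187.1,-20,0,4))
```

```text
16.55 [ 0.4893 -0.3708  0.0322] psi 163.1 F [ 0.4 -0.1 -1.7] w 0.0086 59.7 q [-0.72  0.58  1.66 -0.    0.89 -1.99]
[[0,[-0.0,-0.0,-0.0383],[-0.0,0.0,0.0]],[0,[-0.0,-0.0,-0.0383],[-0.0,0.0,0.0]],[0,[-0.0,-0.0,-0.0382],[-0.0,0.0,0.0]],[0,[-0.0,-0.0,-0.0383],[-0.0,0.0,0.0]],[0,[-0.0,-0.0,-0.0382],[-0.0,0.0,0.0]],[0,[-0.0001,-0.0,-0.0383],[-0.0,0.0,0.0]],[0,[-0.0,-0.0001,-0.0382],[-0.0,0.0,0.0]],[0,[-0.0011,0.0331,-0.0],[-0.0,0.0,-1.9]],[0,[-0.0022,0.0331,-0.0],[-0.0,0.0,-1.9]],[0,[-0.0033,0.033,-0.0],[-0.0,0.0,-1.8]],[0,[-0.0044,0.0328,-0.0],[-0.0,0.0,-1.9]],[0,[-0.0055,0.0327,-0.0],[-0.0,0.0,-1.8]]]
[[0,[-0.0065,0.0325,-0.0],[-0.0,0.0,-1.9]],[0,[-0.0076,0.0322,-0.0],[-0.0,0.0,-1.8]],[0,[-0.0085,0.032,-0.0001],[-0.0,0.0,-1.9]],[0,[-0.0095,0.0262,-0.0],[5.0,-0.4,-2.3]],[0,[-0.0106,0.0257,-0.0022],[5.0,-0.4,-2.2]],[0,[-0.0116,0.025,-0.0043],[5.0,-0.4,-2.3]],[0,[-0.0126,0.024,-0.0064],[4.9,-0.4,-2.2]]]
19 [ 0.6167 -0.0166  0.3   ]
```

Emit:
send_rows(
  moves=[
    [0,[0,0,-0.02],[0,0,0]],
    [0,[0,0,-0.038],[0,0,0]],
    [0,[0,0,-0.042],[0,0,0]],
    [0,[0,0,-0.042],[0,0,0]],
    [0,[0,0,-0.042],[0,0,0]],
    [0,[0,0,-0.042],[0,0,0]],
    [0,[0,0,-0.042],[0,0,0]],
    [0,[-0.001,0.033,0],[0,0,-1.9]],
    [0,[-0.002,0.033,0],[0,0,-1.9]],
    [0,[-0.0035,0.033,0],[0,0,-1.9]],
    [0,[-0.0045,0.033,0],[0,0,-1.9]],
    [0,[-0.0055,0.0325,0],[0,0,-1.9]],
  ],
)

```text
clock: 18.05
tcp_pos: [0.5424, -0.2127, 0.2998]
tcp_rot: [-0.0, 0.064, 0.998, 0.0]
ft_force: [0.6, -0.7, -1.9]
gripper_width: 0.0092
finger_force: 59.7
```

Emit:
send_rows(
  moves=[
    [0,[-0.0065,0.0325,0],[0,0,-1.9]],
    [0,[-0.0075,0.032,0],[0,0,-1.8]],
    [0,[-0.0085,0.032,0],[0,0,-1.9]],
    [0,[-0.0095,0.026,0],[5,-0.4,-2.3]],
    [0,[-0.0105,0.0255,-0.002],[5,-0.4,-2.2]],
    [0,[-0.0115,0.025,-0.0045],[5,-0.4,-2.3]],
    [0,[-0.0125,0.024,-0.0065],[5,-0.4,-2.2]],
    [0,[0,0,0],[0,0,0]],
    [0,[0,0,0],[0,0,0]],
  ],
)

```text
clock: 19.18
tcp_pos: [0.615, -0.0168, 0.2997]
tcp_rot: [0.011, -0.063, 0.983, -0.173]
ft_force: [-0.8, -0.3, -2.5]
gripper_width: 0.0091
finger_force: 59.7
```

```bash
cat >> h.py <<'E'
def plate(p,zr,c,rad=.2):
    """fit plane of the held plate in case axes (mm): tilt angles, extents"""
    W=world(p).reshape(-1,3);a=np.radians(CY);d=(W[:,:2]*1000-np.array([616.7,-16.6]))
    X=d[:,0]*np.cos(a)+d[:,1]*np.sin(a);Y=-d[:,0]*np.sin(a)+d[:,1]*np.cos(a);Z=W[:,2]*1000-71
    return X,Y,Z
E
python3 - <<'E'
from h import *
st()
s=bot.sense();r=R.from_quat(s["tcp_rot"],scalar_first=True);print("err to target",(pose(187.1,-20).inv()*r).as_rotvec(degrees=True).round(2))
p=imaging.get_image("side");cv2.imwrite("pics/s2.png",p["img"])
p=imaging.get_image("top");cv2.imwrite("pics/t2.png",p["img"])
X,Y,Z=plate(p,0,0)
# expected underside centre of plate
o=np.array(s["tcp_pos"])+r.apply([0,0,.0322]);print("plate centre",o)
# plate-frame coordinates of the seen points: z height above underside
W=world(p).reshape(-1,3);L=r.inv().apply(W-o)*1000
m=(abs(L[:,2])<25)&(abs(L[:,0])<95)&(abs(L[:,1])<140)
P=L[m];print(len(P))
k=(abs(P[:,2]+5)<12);P=P[k]
A=np.c_[P[:,:2],np.ones(len(P))];co,*_=np.linalg.lstsq(A,P[:,2],rcond=None)
res=P[:,2]-A@co;P=P[abs(res)<4];A=A[abs(res)<4];co,*_=np.linalg.lstsq(A,P[:,2],rcond=None)
print("plane slope deg",np.degrees(co[:2]),"off",co[2],"ext",np.percentile(P[:,:2],[0.5,99.5],axis=0))
print(cv2.minAreaRect(P[:,:2].astype(np.float32)))
E
```

```text
19.18 [ 0.615  -0.0168  0.2997] psi -172.7 F [-0.8 -0.3 -2.5] w 0.0091 59.7 q [ 0.1   0.33  1.39 -0.35  1.42 -1.54]
err to target [ 0.02 -0.05 -0.22]
plate centre [ 0.61638431 -0.02768688  0.26949252]
3578
plane slope deg [-0.06529961 -0.01519554] off -3.6428780846714903 ext [[ -69.80918088 -115.78945345]
 [  71.2803997    93.63772695]]
((0.53936767578125, -10.475837707519531), (144.71923828125, 212.09765625), 0.16056592762470245)
```

View pics/t2.png

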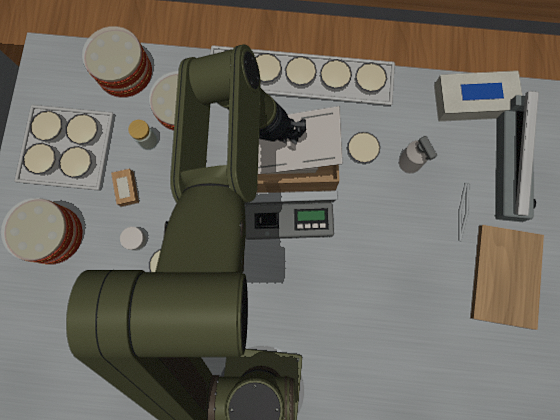

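View pics/s2.png

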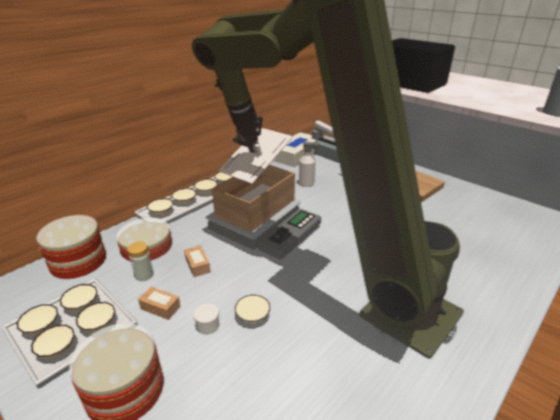

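The plate is held square to the tool at a 20° tilt, with its +y end low and the far end at (340,140) in the top view. Next I'll tuck it under the cleats.

```bash
cat >> h.py <<'E'
def incase(x,y):
    a=np.radians(CY);c=np.array([617.1,-16.4]);return (c+[x*np.cos(a)-y*np.sin(a),x*np.sin(a)+y*np.cos(a)])/1000
def edge(ye,ze,t,n):  # lower +y edge of the plate in the case (mm) -> waypoint
    a=np.radians(t);y=ye-116*np.cos(a)+32.2*np.sin(a);z=ze+116*np.sin(a)+32.2*np.cos(a)+71
    q=incase(0,y);return (q[0],q[1],z/1000,187.1,-t,0,n)
def edgenow():
    s=bot.sense();r=R.from_quat(s["tcp_rot"],scalar_first=True)
    for nm,v in(("+y",116),("-y",-116)):
        w=(np.array(s["tcp_pos"])+r.apply([0,v/1000,.0322]))*1000-[617.1,-16.4,71]
        a=np.radians(CY);print(nm,"edge in case",np.round([w[0]*np.cos(a)+w[1]*np.sin(a),-w[0]*np.sin(a)+w[1]*np.cos(a),w[2]],1))
E
python3 - <<'E'
from h import *
edgenow();plan(edge(102,110,20,4),edge(102,70,20,4),edge(102,70,20,1))
E
```

```text
+y edge in case [ -2.4  96.7 159.1]
-y edge in case [  -2.  -121.3  238.6]
[[0,[-0.0006,0.0055,0.0111],[-0.0,0.0,0.0]],[0,[-0.0005,0.0054,0.0111],[-0.0,0.0,0.0]],[0,[-0.0006,0.0055,0.0111],[-0.0,0.0,0.1]],[0,[-0.0005,0.0054,0.0111],[-0.0,0.1,0.0]],[0,[-0.0,0.0034,0.0094],[-0.0,-0.0,0.0]],[0,[-0.0,0.0034,0.0094],[-0.0,-0.0,0.0]],[0,[-0.0,0.0035,0.0094],[-0.0,-0.0,0.0]],[0,[-0.0001,0.0034,0.0094],[-0.0,-0.0,0.0]],[0,[0.0,0.0,-0.0],[-0.0,-0.0,0.0]]]
9 [ 0.6166 -0.0125  0.2109]
```

Emit:
send_rows(
  moves=[
    [0,[-0.0005,0.0055,0.011],[0,0,0]],
    [0,[-0.0005,0.0055,0.011],[0,0,0]],
    [0,[-0.0005,0.0055,0.011],[0,0,0]],
    [0,[-0.0005,0.0055,0.011],[0,0,0.2]],
    [0,[0,0.0035,0.0095],[0,0,0]],
    [0,[0,0.0035,0.0095],[0,0,0]],
    [0,[0,0.0035,0.0095],[0,0,0]],
    [0,[0,0.0035,0.0095],[0,0,0]],
    [0,[0,0,0],[0,0,0]],
    [0,[0,0,0],[0,0,0]],
  ],
)

```text
clock: 20.52
tcp_pos: [0.617, -0.011, 0.2108]
tcp_rot: [0.012, -0.061, 0.983, -0.174]
ft_force: [-0.0, 0.6, -2.2]
gripper_width: 0.009
finger_force: 59.7
```

Run:
```python
from h import *
st();edgenow();plan(edge(102,60,20,3),edge(102,60,20,1))
p=imaging.get_image("side");im=p["img"][130:260,180:330];cv2.imwrite("pics/s3.png",cv2.resize(im,None,fx=4,fy=4,interpolation=cv2.INTER_CUBIC))
```

```text
20.52 [ 0.617  -0.011   0.2108] psi -172.9 F [-0.   0.6 -2.2] w 0.009 59.7 q [ 0.11  0.4   1.51 -0.37  1.24 -1.46]
+y edge in case [  0.7 103.3  69.8]
-y edge in case [   0.6 -114.6  149.3]
[[0,[0.0002,0.0007,0.0032],[-0.0,0.0,-0.0]],[0,[0.0002,0.0007,0.0033],[-0.0,0.1,-0.0]],[0,[0.0002,0.0007,0.0032],[-0.1,0.0,-0.0]],[0,[-0.0,0.0,0.0],[0.0,0.0,-0.0]]]
4 [ 0.6166 -0.0124  0.2009]
```

View pics/s3.png

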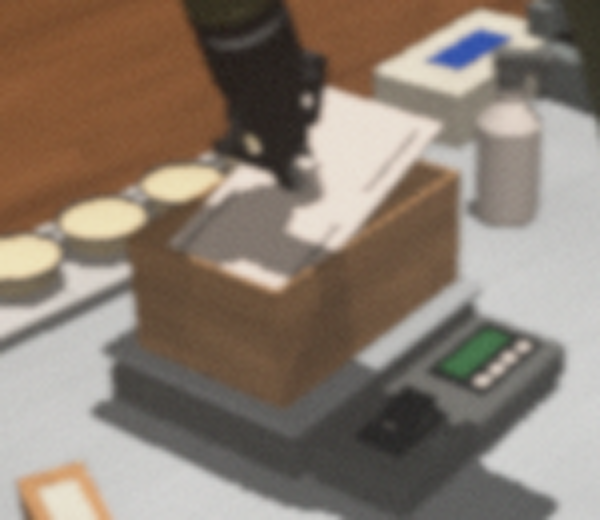

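The plate's low end is inside the case by the cleat wall, with no contact force. I'll lower it to the ledge and slide it under.

Emit:
send_rows(
  moves=[
    [0,[0,0.0005,0.0035],[0,0,0]],
    [0,[0,0.0005,0.0035],[0,0,0]],
    [0,[0,0.0005,0.0035],[0,0,0]],
    [0,[0,0,0],[0,0,0]],
    [0,[0,0,0],[0,0,0]],
  ],
)

```text
clock: 21.2
tcp_pos: [0.6171, -0.0132, 0.2001]
tcp_rot: [0.012, -0.061, 0.983, -0.174]
ft_force: [-0.1, -0.4, -2.3]
gripper_width: 0.0089
finger_force: 59.7
```

Run:
```python
from h import *
st();edgenow();e=plan(edge(110,60,20,3),edge(111,60,18,1),edge(112.5,60,16,1),edge(114,60,14,1),edge(115,60,12,1),edge(115,60,12,1))
```

```text
21.2 [ 0.6171 -0.0132  0.2001] psi -172.9 F [-0.1 -0.4 -2.3] w 0.0089 59.7 q [ 0.11  0.41  1.52 -0.37  1.22 -1.45]
+y edge in case [  0.5 101.2  59.1]
-y edge in case [   0.4 -116.8  138.7]
[[0,[0.0001,0.0027,-0.0013],[-0.0,0.0,-0.0]],[0,[0.0001,0.0026,-0.0012],[-0.0,0.0,-0.0]],[0,[0.0002,0.0027,-0.0013],[-0.0,0.1,-0.0]],[0,[-0.0,-0.0001,0.0038],[-2.0,-0.0,-0.0]],[0,[-0.0,0.0003,0.0036],[-2.0,-0.0,-0.0]],[0,[-0.0,0.0004,0.0036],[-2.0,-0.0,-0.0]],[0,[-0.0,-0.0,0.0039],[-2.0,-0.0,-0.0]],[0,[-0.0,-0.0,-0.0],[-0.0,-0.0,-0.0]]]
8 [ 0.6161 -0.0082  0.1866]
```

Emit:
send_rows(
  moves=[
    [0,[0,0.0027,-0.0012],[0,0,0]],
    [0,[0,0.0027,-0.0012],[0,0,0]],
    [0,[0,0.0027,-0.0012],[0,0,0]],
    [0,[0,0,0],[0,0,0]],
    [0,[0,0,0],[0,0,0]],
  ],
)

```text
clock: 21.82
tcp_pos: [0.6159, -0.0043, 0.2008]
tcp_rot: [0.012, -0.061, 0.983, -0.174]
ft_force: [-0.3, -0.0, -1.9]
gripper_width: 0.009
finger_force: 59.7
```

Run:
```python
from h import *
st();edgenow();e=plan(edge(111,59.5,18,1),edge(112.5,59.5,16,1),edge(114,59.5,14,1),edge(115,59.5,12,1),edge(115,59.5,12,1))
```

```text
21.82 [ 0.6159 -0.0043  0.2008] psi -172.9 F [-0.3 -0.  -1.9] w 0.009 59.7 q [ 0.12  0.41  1.52 -0.37  1.23 -1.44]
+y edge in case [  0.4 110.1  59.8]
-y edge in case [   0.4 -107.9  139.3]
[[0,[0.0003,-0.0001,0.0041],[-2.0,0.1,-0.0]],[0,[0.0,0.0004,0.0036],[-2.0,-0.0,-0.0]],[0,[0.0,0.0004,0.0036],[-2.0,-0.0,-0.0]],[0,[0.0,-0.0001,0.0039],[-2.0,-0.0,-0.0]],[0,[0.0,-0.0,-0.0],[-0.0,-0.0,-0.0]]]
5 [ 0.6161 -0.0082  0.1861]
```

Emit:
send_rows(
  moves=[
    [0,[0,0,0.004],[-2,0,0]],
    [0,[0,0.0004,0.0036],[-2,0,0]],
    [0,[0,0.0004,0.0036],[-2,0,0]],
    [0,[0,0,0.0039],[-2,0,0]],
    [0,[0,0,0],[0,0,0]],
    [0,[0,0,0],[0,0,0]],
  ],
)

```text
clock: 22.58
tcp_pos: [0.6164, -0.0082, 0.1861]
tcp_rot: [0.007, -0.061, 0.993, -0.105]
ft_force: [0.7, -0.5, -2.2]
gripper_width: 0.0092
finger_force: 59.7
```

Run:
```python
from h import *
st();edgenow();e=plan(edge(115.5,59.2,9,1),edge(116,59.2,6,1),edge(116,59.2,3,1),edge(116,59,1,1),edge(116,58.5,0,1))
```

```text
22.57 [ 0.6164 -0.0082  0.1861] psi -172.9 F [ 0.7 -0.5 -2.2] w 0.0092 59.7 q [ 0.04  0.41  1.53 -0.23  1.19 -1.57]
+y edge in case [  0.4 114.9  59.4]
-y edge in case [   0.3 -112.   107.8]
[[0,[0.0003,-0.0009,0.0063],[-3.0,0.1,-0.0]],[0,[0.0,-0.0011,0.006],[-3.0,-0.0,-0.0]],[0,[0.0,-0.0015,0.0061],[-3.0,-0.0,-0.0]],[0,[0.0,-0.001,0.0043],[-2.0,-0.0,-0.0]],[0,[0.0,-0.0006,0.0025],[-1.0,-0.0,-0.0]]]
5 [ 0.6171 -0.0164  0.1617]
```

Emit:
send_rows(
  moves=[
    [0,[0,-0.0009,0.0063],[-3,0,0]],
    [0,[0,-0.0011,0.006],[-3,0,0]],
    [0,[0,-0.0015,0.006],[-3,0,0]],
    [0,[0,-0.001,0.0043],[-2,0,0]],
    [0,[0,-0.0005,0.0025],[-1,0,0]],
    [0,[0,0,0],[0,0,0]],
    [0,[0,0,0],[0,0,0]],
  ],
)

```text
clock: 23.45
tcp_pos: [0.6175, -0.0157, 0.162]
tcp_rot: [0.001, -0.062, 0.998, -0.0]
ft_force: [0.7, 0.4, -2.9]
gripper_width: 0.009
finger_force: 59.7
```

Run:
```python
from h import *
st();edgenow()
```

```text
23.45 [ 0.6175 -0.0157  0.162 ] psi -172.9 F [ 0.7  0.4 -2.9] w 0.009 59.7 q [-0.09  0.44  1.53 -0.    1.17 -1.79]
+y edge in case [  0.4 116.6  58.6]
-y edge in case [   0.6 -115.4   58.9]
```

Emit:
send_rows(
  moves=[
    [0,[0,0,0.0007],[0,0,0]],
    [0.04,[0,0,0],[0,0,0]],
    [0.04,[0,0,0],[0,0,0]],
    [0.04,[0,0,0],[0,0,0]],
    [0.04,[0,0,-0.02],[0,0,0]],
    [0.04,[0,0,-0.04],[0,0,0]],
    [0.085,[0,0,-0.04],[0,0,0]],
  ],
)

```text
clock: 24.32
tcp_pos: [0.617, -0.016, 0.2619]
tcp_rot: [0.0, -0.062, 0.998, -0.0]
ft_force: [0.4, 0.5, -0.2]
gripper_width: 0.0566
finger_force: 0.0
```

Run:
```python
from h import *
st()
plan((.5806,.2722,.12,159.6,0,.085,9),(.5806,.2722,.12,159.6,0,.085,1))
```

```text
24.32 [ 0.617  -0.016   0.2619] psi -172.9 F [ 0.4  0.5 -0.2] w 0.0566 0.0 q [-0.09  0.36  1.4  -0.    1.39 -1.79]
[[0.085,[0.0001,0.0323,0.0157],[-0.0,0.0,3.1]],[0.085,[0.0018,0.0322,0.0158],[-0.0,0.0,3.1]],[0.085,[0.0035,0.0321,0.0157],[-0.0,0.0,3.0]],[0.085,[0.0052,0.0319,0.0158],[-0.0,0.0,3.1]],[0.085,[0.007,0.0315,0.0157],[-0.0,0.0,3.0]],[0.085,[0.0086,0.0311,0.0158],[-0.0,0.0,3.1]],[0.085,[0.0102,0.0306,0.0157],[-0.0,0.0,3.0]],[0.085,[0.0119,0.0301,0.0158],[-0.0,0.0,3.1]],[0.085,[0.0134,0.0294,0.0157],[-0.0,0.0,3.0]],[0.085,[0.0,-0.0,0.0],[-0.0,0.0,0.0]]]
10 [0.5806 0.2722 0.12  ]
```

Emit:
send_rows(
  moves=[
    [0.085,[0,0.0325,0],[0,0,3.1]],
    [0.085,[0.002,0.032,0],[0,0,3.1]],
    [0.085,[0.0035,0.032,0],[0,0,3]],
    [0.085,[0.005,0.032,0],[0,0,3.1]],
    [0.085,[0.007,0.0315,0],[0,0,3]],
    [0.085,[0.0085,0.031,0.025],[0,0,3.1]],
    [0.085,[0.01,0.0305,0.03],[0,0,3]],
    [0.085,[0.012,0.03,0.03],[0,0,3.1]],
    [0.085,[0.0135,0.0295,0.03],[0,0,3]],
    [0.085,[0,0,0.027],[0,0,0]],
    [0.085,[0,0,0],[0,0,0]],
  ],
)

```text
clock: 25.7
tcp_pos: [0.5792, 0.2718, 0.1166]
tcp_rot: [-0.001, 0.176, 0.984, -0.002]
ft_force: [1.3, -0.4, 0.4]
gripper_width: 0.0847
finger_force: 0.0
```

Run:
```python
from h import *
st()
plan((.5806,.2722,.024,159.6,0,.085,5))
W=hm("top");print("div",rect(W,(.5,.72),(-.15,.12),(.125,.138)),"tab",rect(W,(.55,.68),(-.06,.04),(.15,.19)),"rim",rect(W,(.45,.8),(-.2,.2),(.160,.19)))
X,Y,Z=plate(imaging.get_image("top"),0,0)
for ys in(1,-1):
  for xs in(1,-1):
    m=(abs(X-xs*45)<15)&(abs(Y-ys*80)<15)&(Z>30)&(Z<80);print(ys,xs,np.median(Z[m]).round(1),m.sum())
```

```text
25.7 [0.5792 0.2718 0.1166] psi 159.7 F [ 1.3 -0.4  0.4] w 0.0847 0.0 q [ 0.37  0.51  1.52 -0.    1.11 -0.84]
[[0.085,[-0.0003,0.0002,0.0185],[-0.0,-0.0,0.0]],[0.085,[-0.0003,0.0003,0.0185],[-0.1,-0.0,0.0]],[0.085,[-0.0003,0.0002,0.0185],[-0.0,-0.0,0.0]],[0.085,[-0.0003,0.0002,0.0185],[-0.1,-0.1,0.0]],[0.085,[-0.0002,0.0002,0.0186],[-0.0,-0.0,0.1]]]
5 [0.5806 0.2722 0.024 ]
div {'c': array([622.1, -14.9]), 'size': array([141.7, 239.8]), 'yaw': 7.2, 'z': array([129.1, 132.4, 135.5]), 'n': 4208} tab {'c': array([616.1, -15.1]), 'size': array([ 9.4, 49. ]), 'yaw': -81.2, 'z': array([165.3, 172.2, 175.1]), 'n': 73} rim {'c': array([617. , -16.4]), 'size': array([164.3, 252.9]), 'yaw': 7.2, 'z': array([162.5, 173.4, 176.8]), 'n': 1044}
1 1 61.1 120
1 -1 60.7 120
-1 1 61.1 119
-1 -1 61.7 121
```

The divider is level on both ledges: all four corners read within 1 mm of each other. Now carton 1.

Emit:
send_rows(
  moves=[
    [0.085,[0,0,0.0185],[0,0,0]],
    [0.085,[-0.0005,0.0005,0.0185],[0,0,0]],
    [0.085,[-0.0005,0,0.0185],[0,0,0]],
    [0.085,[0,0,0.0185],[0,0,0]],
    [0.085,[0,0,0.0165],[0,0,0]],
    [0.085,[0,0,0],[0,0,0]],
    [0,[0,0,0],[0,0,0]],
    [0,[0,0,0],[0,0,0]],
    [0,[0,0,0],[0,0,0]],
    [0,[0,0,0],[0,0,0]],
  ],
)

```text
clock: 27.15
tcp_pos: [0.5832, 0.2725, 0.0295]
tcp_rot: [0.002, 0.177, 0.984, 0.0]
ft_force: [0.2, 0.2, 4.6]
gripper_width: 0.0528
finger_force: 65.2
```

Run:
```python
from h import *
st();s=bot.sense()['tcp_pos'];t=incase(0,59)
e=plan((s[0],s[1],.24,159.6,0,0,6),(t[0],t[1],.24,187.1,0,0,7),(t[0],t[1],.17,187.1,0,0,3))
```

```text
27.15 [0.5832 0.2725 0.0295] psi 159.6 F [0.2 0.2 4.6] w 0.0528 65.2 q [ 0.37  0.61  1.6  -0.    0.93 -0.84]
[[0,[-0.0001,0.0001,-0.0351],[0.0,0.0,0.0]],[0,[-0.0001,0.0,-0.0351],[0.0,0.0,0.0]],[0,[-0.0001,0.0001,-0.0351],[0.0,0.0,0.0]],[0,[-0.0001,0.0,-0.0351],[0.0,0.1,0.0]],[0,[-0.0001,0.0001,-0.0351],[0.0,0.0,0.0]],[0,[-0.0001,0.0,-0.035],[0.1,0.1,0.0]],[0,[-0.015,-0.0295,0.0],[-0.0,-0.0,-3.9]],[0,[-0.013,-0.0305,0.0],[-0.0,-0.0,-3.9]],[0,[-0.0109,-0.0313,0.0],[-0.0,-0.0,-3.9]],[0,[-0.0087,-0.0319,0.0],[-0.0,-0.0,-3.9]],[0,[-0.0065,-0.0325,0.0],[-0.0,-0.0,-4.0]],[0,[-0.0043,-0.0329,0.0],[-0.0,-0.0,-3.9]]]
[[0,[-0.002,-0.033,0.0],[-0.0,-0.0,-4.0]],[0,[0.0,-0.0,0.0233],[-0.0,-0.0,0.0]],[0,[0.0,-0.0,0.0234],[-0.0,-0.0,0.0]],[0,[0.0,-0.0,0.0233],[-0.0,-0.0,0.0]]]
16 [0.6098 0.0422 0.17  ]
```

Emit:
send_rows(
  moves=[
    [0,[0,0,-0.02],[0,0,0]],
    [0,[0,0,-0.036],[0,0,0]],
    [0,[0,0,-0.038],[0,0,0]],
    [0,[0,0,-0.04],[0,0,0]],
    [0,[0,0,-0.04],[0,0,0]],
    [0,[0,0,-0.036],[0,0,0]],
    [0,[-0.015,-0.0295,0],[0,0,-3.9]],
    [0,[-0.013,-0.0305,0],[0,0,-3.9]],
    [0,[-0.011,-0.0315,0],[0,0,-3.9]],
    [0,[-0.0085,-0.032,0],[0,0,-3.9]],
    [0,[-0.0065,-0.0325,0],[0,0,-4]],
    [0,[-0.0045,-0.033,0],[0,0,-3.9]],
  ],
)

```text
clock: 28.65
tcp_pos: [0.6042, 0.0732, 0.238]
tcp_rot: [0.0, -0.028, 1.0, -0.0]
ft_force: [-0.1, -0.5, -2.1]
gripper_width: 0.0529
finger_force: 64.6
```

Emit:
send_rows(
  moves=[
    [0,[-0.002,-0.033,0],[0,0,-4]],
    [0,[0,0,0.02],[0,0,0]],
    [0,[0,0,0.02],[0,0,0]],
    [0,[0,0,0],[0,0,0]],
    [0,[0,0,0],[0,0,0]],
  ],
)

```text
clock: 29.28
tcp_pos: [0.6089, 0.0416, 0.1989]
tcp_rot: [0.001, -0.062, 0.998, -0.0]
ft_force: [-0.2, 0.0, -1.0]
gripper_width: 0.0531
finger_force: 64.7
```

Run:
```python
from h import *
st();t=incase(0,59)
e=plan((t[0],t[1],.175,187.1,0,0,2),(t[0],t[1],.1665,187.1,0,0,2))
W=hm("side");print(rect(W,(.5,.72),(-.05,.13),(.16,.24)))
```

```text
29.27 [0.6089 0.0416 0.1989] psi -172.9 F [-0.2  0.  -1. ] w 0.0531 64.7 q [-0.    0.39  1.5  -0.    1.25 -1.7 ]
[[0,[-0.0005,0.0002,0.0119],[-0.0,0.0,0.0]],[0,[-0.0004,0.0003,0.012],[-0.0,0.1,0.0]],[0,[-0.0,-0.0,0.0042],[-0.0,-0.0,0.0]],[0,[-0.0,-0.0,0.0043],[-0.0,-0.0,0.0]]]
4 [0.6098 0.0422 0.1665]
{'c': array([610.9,  26. ]), 'size': array([165.1, 170.2]), 'yaw': 6.8, 'z': array([162.9, 180.4, 231.9]), 'n': 1075}
```

Emit:
send_rows(
  moves=[
    [0,[0,0,0.012],[0,0,0]],
    [0,[0,0,0.012],[0,0,0]],
    [0,[0,0,0.005],[0,0,0]],
    [0,[0,0,0.0035],[0,0,0]],
    [0,[0,0,0.0015],[0,0,0]],
    [0,[0,0,0.0015],[0,0,0]],
    [0,[0,0,0.001],[0,0,0]],
    [0,[0,0,0],[0,0,0]],
  ],
)

```text
clock: 30.42
tcp_pos: [0.6091, 0.0415, 0.1635]
tcp_rot: [0.001, -0.062, 0.998, -0.0]
ft_force: [-1.1, -0.9, 5.2]
gripper_width: 0.0529
finger_force: 65.3
```

Emit:
send_rows(
  moves=[
    [0.066,[0,0,0],[0,0,0]],
    [0.066,[0,0,0],[0,0,0]],
    [0.066,[0,0,0],[0,0,0]],
    [0.066,[0,0,-0.01],[0,0,0]],
    [0.066,[0,0,-0.025],[0,0,0]],
    [0.066,[0,0,-0.035],[0,0,0]],
    [0.085,[0,0,-0.025],[0,0,0]],
  ],
)

```text
clock: 31.3
tcp_pos: [0.6093, 0.0415, 0.2594]
tcp_rot: [0.002, -0.062, 0.998, -0.0]
ft_force: [0.8, -0.0, 0.4]
gripper_width: 0.0817
finger_force: 0.0
```

Run:
```python
from h import *
st()
plan((.55,.30,.25,192,0,.085,7),(.515,.4513,.12,199.1,0,.085,5))
```

```text
31.3 [0.6093 0.0415 0.2594] psi -172.9 F [ 0.8 -0.   0.4] w 0.0817 0.0 q [-0.    0.35  1.42 -0.    1.38 -1.7 ]
[[0.085,[0.0038,0.0377,0.0013],[-0.0,0.0,-0.7]],[0.085,[0.0034,0.0377,0.0013],[-0.0,0.0,-0.7]],[0.085,[0.0029,0.0378,0.0013],[-0.0,0.0,-0.7]],[0.085,[0.0025,0.0378,0.0013],[-0.0,0.1,-0.7]],[0.085,[0.002,0.0378,0.0013],[-0.0,0.0,-0.7]],[0.085,[0.0015,0.0379,0.0013],[-0.0,0.1,-0.7]],[0.085,[0.0011,0.0379,0.0012],[-0.1,0.0,-0.7]],[0.085,[0.0006,0.031,0.026],[0.0,0.0,-1.4]],[0.085,[-0.0002,0.031,0.026],[0.0,0.0,-1.4]],[0.085,[-0.001,0.031,0.026],[0.0,0.0,-1.4]],[0.085,[-0.0017,0.031,0.0261],[0.0,0.0,-1.4]],[0.085,[-0.0025,0.031,0.026],[0.0,0.0,-1.5]]]
12 [0.515  0.4513 0.12  ]
```

Emit:
send_rows(
  moves=[
    [0.085,[0.004,0.0375,0.001],[0,0,-0.7]],
    [0.085,[0.0035,0.0375,0.001],[0,0,-0.7]],
    [0.085,[0.003,0.038,0.0015],[0,0,-0.7]],
    [0.085,[0.0025,0.038,0.0015],[0,0,-0.7]],
    [0.085,[0.002,0.038,0.0015],[0,0,-0.7]],
    [0.085,[0.0015,0.038,0.0015],[0,0,-0.7]],
    [0.085,[0.001,0.038,0.0015],[0,0,-0.7]],
    [0.085,[0.0005,0.031,0.026],[0,0,-1.4]],
    [0.085,[0,0.031,0.026],[0,0,-1.4]],
    [0.085,[-0.001,0.031,0.026],[0,0,-1.4]],
    [0.085,[-0.002,0.031,0.026],[0,0,-1.4]],
    [0.085,[-0.0025,0.031,0.026],[0,0,-1.5]],
  ],
)

```text
clock: 32.8
tcp_pos: [0.5144, 0.4528, 0.1171]
tcp_rot: [0.001, -0.167, 0.986, -0.0]
ft_force: [0.8, 0.3, 0.1]
gripper_width: 0.085
finger_force: 0.0
```

Emit:
send_rows(
  moves=[
    [0.085,[0,0,0],[0,0,0]],
  ],
)

```text
clock: 32.92
tcp_pos: [0.5124, 0.4529, 0.115]
tcp_rot: [-0.001, -0.167, 0.986, -0.001]
ft_force: [-0.1, -0.2, -0.7]
gripper_width: 0.0852
finger_force: 0.0
```

Run:
```python
from h import *
st()
plan((.515,.4513,.026,199.1,0,.085,5))
W=hm("top");print(rect(W,(.5,.72),(-.05,.13),(.164,.18)));X,Y,Z=plate(imaging.get_image("top"),0,0)
m=(abs(X)<40)&(abs(Y-59)<20)&(Z>90)
A=np.c_[X[m],Y[m],np.ones(m.sum())];print(np.linalg.lstsq(A,Z[m],rcond=None)[0],np.median(Z[m]))
W2=hm("side");print(rect(W2,(.46,.57),(.38,.52),(.028,.055)))
```

```text
32.92 [0.5124 0.4529 0.115 ] psi -160.7 F [-0.1 -0.2 -0.7] w 0.0852 0.0 q [ 0.66  0.57  1.42 -0.    1.16 -1.24]
[[0.085,[-0.0004,-0.0004,0.0178],[-0.0,-0.0,0.0]],[0.085,[-0.0004,-0.0004,0.0178],[-0.0,-0.0,0.0]],[0.085,[-0.0004,-0.0005,0.0178],[-0.0,-0.0,0.1]],[0.085,[-0.0005,-0.0004,0.0178],[-0.1,-0.1,0.0]],[0.085,[-0.0004,-0.0005,0.0178],[-0.0,-0.0,0.1]]]
5 [0.515  0.4513 0.026 ]
{'c': array([606.5,  40.9]), 'size': array([52.6, 96.7]), 'yaw': -83.5, 'z': array([169.5, 172.4, 175.4]), 'n': 751}
[-3.45379194e-03 -4.17365809e-03  1.01815345e+02] 101.47918431019582
{'c': array([511.9, 449.3]), 'size': array([55. , 97.6]), 'yaw': -70.9, 'z': array([30.9, 40.1, 42. ]), 'n': 638}
```

Emit:
send_rows(
  moves=[
    [0.085,[0,-0.0005,0.018],[0,0,0]],
    [0.085,[0,-0.0005,0.018],[0,0,0]],
    [0.085,[0,-0.0005,0.018],[0,0,0]],
    [0.085,[0,-0.0005,0.018],[0,0,0]],
    [0.085,[0,-0.0005,0.016],[0,0,0.2]],
    [0.085,[0,0,0],[0,0,0]],
    [0,[0,0,0],[0,0,0]],
    [0,[0,0,0],[0,0,0]],
    [0,[0,0,0],[0,0,0]],
    [0,[0,0,0],[0,0,0]],
  ],
)

```text
clock: 34.52
tcp_pos: [0.5161, 0.4498, 0.0305]
tcp_rot: [0.002, -0.164, 0.986, 0.0]
ft_force: [-0.1, 0.0, 6.0]
gripper_width: 0.0528
finger_force: 65.8
```

Run:
```python
from h import *
st();s=bot.sense()['tcp_pos'];t=incase(0,-58)
e=plan((s[0],s[1],.26,199.1,0,0,7),(.57,.25,.26,194,0,0,6),(t[0],t[1],.26,187.1,0,0,9),(t[0],t[1],.2,187.1,0,0,2))
```

```text
34.52 [0.5161 0.4498 0.0305] psi -161.1 F [-0.1  0.   6. ] w 0.0528 65.8 q [ 0.66  0.66  1.5  -0.    0.99 -1.24]
[[0,[-0.0001,-0.0,-0.0328],[-0.0,0.0,-0.0]],[0,[-0.0001,-0.0,-0.0328],[-0.0,0.0,-0.0]],[0,[-0.0001,-0.0,-0.0328],[-0.0,0.0,-0.0]],[0,[-0.0001,-0.0,-0.0328],[-0.0,0.1,-0.0]],[0,[-0.0001,-0.0,-0.0327],[-0.0,0.0,-0.1]],[0,[-0.0001,-0.0,-0.0328],[-0.0,0.1,-0.0]],[0,[-0.0001,-0.0,-0.0327],[-0.0,0.0,-0.1]],[0,[0.0024,-0.0344,-0.0],[-0.0,0.0,0.9]],[0,[0.0019,-0.0345,-0.0],[-0.0,0.0,0.8]],[0,[0.0014,-0.0345,-0.0],[-0.0,0.0,0.9]],[0,[0.0009,-0.0345,-0.0],[-0.0,0.0,0.8]],[0,[0.0004,-0.0345,-0.0],[-0.0,0.0,0.9]]]
[[0,[-0.0002,-0.0344,-0.0],[-0.0,0.0,0.8]],[0,[0.0029,-0.0364,-0.0],[-0.0,0.0,0.8]],[0,[0.0024,-0.0364,-0.0],[-0.0,0.0,0.8]],[0,[0.0018,-0.0365,-0.0],[-0.0,0.0,0.8]],[0,[0.0013,-0.0365,-0.0],[-0.0,0.0,0.8]],[0,[0.0008,-0.0365,-0.0],[-0.0,0.0,0.7]],[0,[0.0004,-0.0365,-0.0],[-0.0,0.0,0.8]],[0,[-0.0001,-0.0365,-0.0],[-0.0,0.0,0.7]],[0,[-0.0006,-0.0365,-0.0],[-0.0,0.0,0.8]],[0,[-0.001,-0.0364,-0.0],[-0.0,0.0,0.7]],[0,[-0.0,-0.0,0.03],[-0.0,0.0,0.0]],[0,[-0.0,-0.0,0.03],[-0.0,0.0,0.0]]]
24 [ 0.6243 -0.074   0.2   ]
```

Emit:
send_rows(
  moves=[
    [0,[0,0,-0.018],[0,0,0]],
    [0,[0,0,-0.034],[0,0,0]],
    [0,[0,0,-0.036],[0,0,0]],
    [0,[0,0,-0.036],[0,0,0]],
    [0,[0,0,-0.036],[0,0,0]],
    [0,[0,0,-0.036],[0,0,0]],
    [0,[0,0,-0.034],[0,0,0]],
    [0,[0.0025,-0.0345,0],[0,0,0.9]],
    [0,[0.002,-0.0345,0],[0,0,0.8]],
    [0,[0.0015,-0.0345,0],[0,0,0.9]],
    [0,[0.001,-0.0345,0],[0,0,0.8]],
    [0,[0.0005,-0.0345,0],[0,0,0.9]],
  ],
)

```text
clock: 36.02
tcp_pos: [0.5583, 0.2808, 0.2598]
tcp_rot: [0.0, -0.127, 0.992, -0.001]
ft_force: [1.0, 0.4, -0.8]
gripper_width: 0.0527
finger_force: 65.2
```

Emit:
send_rows(
  moves=[
    [0,[0,-0.0345,0],[0,0,0.8]],
    [0,[0.003,-0.0365,0],[0,0,0.8]],
    [0,[0.0025,-0.0365,0],[0,0,0.8]],
    [0,[0.002,-0.0365,0],[0,0,0.8]],
    [0,[0.0015,-0.0365,0],[0,0,0.8]],
    [0,[0.001,-0.0365,0],[0,0,0.7]],
    [0,[0.0005,-0.0365,0],[0,0,0.8]],
    [0,[0,-0.0365,0],[0,0,0.7]],
    [0,[-0.0005,-0.0365,0],[0,0,0.8]],
    [0,[-0.001,-0.0365,0],[0,0,0.7]],
    [0,[0,0,0.025],[0,0,0]],
    [0,[0,0,0.025],[0,0,0]],
  ],
)

```text
clock: 37.52
tcp_pos: [0.6193, -0.0767, 0.2099]
tcp_rot: [0.001, -0.06, 0.998, -0.0]
ft_force: [0.2, 0.4, -1.5]
gripper_width: 0.0532
finger_force: 65.3
```

Emit:
send_rows(
  moves=[
    [0,[0,0,0],[0,0,0]],
    [0,[0,0,0],[0,0,0]],
  ],
)

```text
clock: 37.78
tcp_pos: [0.6199, -0.0758, 0.2107]
tcp_rot: [0.001, -0.06, 0.998, -0.0]
ft_force: [0.3, 0.2, -1.3]
gripper_width: 0.0532
finger_force: 65.1
```

Run:
```python
from h import *
st();t=incase(0,-58);print(t)
plan((t[0],t[1],.1645,187.1,0,0,4))
```

```text
37.77 [ 0.6199 -0.0758  0.2107] psi -173.1 F [ 0.3  0.2 -1.3] w 0.0532 65.1 q [-0.19  0.4   1.45 -0.    1.28 -1.88]
[ 0.62426889 -0.07395525]
[[0,[-0.0011,0.0003,0.0116],[-0.0,0.0,-0.0]],[0,[-0.0011,0.0004,0.0115],[-0.0,0.0,-0.1]],[0,[-0.0011,0.0003,0.0116],[-0.0,0.1,-0.0]],[0,[-0.0012,0.0004,0.0115],[-0.1,0.0,-0.1]]]
4 [ 0.6243 -0.0739  0.1645]
```

Emit:
send_rows(
  moves=[
    [0,[-0.001,0.0005,0.014],[0,0,0]],
    [0,[-0.001,0.0005,0.014],[0,0,0]],
    [0,[-0.001,0.0005,0.008],[0,0,0]],
    [0,[-0.001,0,0.005],[0,0,0]],
    [0,[0,0,0.002],[0,0,0]],
    [0,[0,0,0.0015],[0,0,0]],
    [0,[0,0,0.001],[0,0,0]],
    [0,[0,0,0],[0,0,0]],
  ],
)

```text
clock: 38.78
tcp_pos: [0.6237, -0.074, 0.1646]
tcp_rot: [0.001, -0.06, 0.998, -0.0]
ft_force: [-0.0, 0.2, -0.9]
gripper_width: 0.0528
finger_force: 65.2
```

Emit:
send_rows(
  moves=[
    [0,[0,0,0.001],[0,0,0]],
    [0,[0,0,0.0005],[0,0,0]],
    [0,[0,0,0],[0,0,0]],
  ],
)

```text
clock: 39.15
tcp_pos: [0.6237, -0.074, 0.1645]
tcp_rot: [0.002, -0.06, 0.998, -0.001]
ft_force: [-2.4, 0.4, 8.0]
gripper_width: 0.0531
finger_force: 66.4
```

It has landed. I'll release it and back away.

Emit:
send_rows(
  moves=[
    [0.066,[0,0,0],[0,0,0]],
    [0.066,[0,0,0],[0,0,0]],
    [0.066,[0,0,0],[0,0,0]],
    [0.066,[0,0,-0.01],[0,0,0]],
    [0.066,[0,0,-0.025],[0,0,0]],
    [0.066,[0,0,-0.035],[0,0,0]],
    [0.066,[0,0,-0.035],[0,0,0]],
    [0.066,[0,-0.05,0],[0,0,0]],
    [0.066,[0,-0.055,0],[0,0,0]],
    [0.066,[0,-0.055,0],[0,0,0]],
    [0.066,[0,-0.05,0],[0,0,0]],
    [0.066,[0,0,0],[0,0,0]],
  ],
)

```text
clock: 40.65
tcp_pos: [0.6487, -0.2867, 0.2678]
tcp_rot: [0.001, -0.058, 0.998, -0.001]
ft_force: [-0.5, 0.5, -0.2]
gripper_width: 0.0659
finger_force: 0.0
```

Run:
```python
from h import *
st();p=imaging.get_image("top");cv2.imwrite("pics/t4.png",cv2.resize(p["img"][90:260,180:400],None,fx=3,fy=3))
W=hm("top");X,Y,Z=plate(p,0,0)
for y in(59,-58):
    m=(abs(X)<40)&(abs(Y-y)<20)&(Z>90)
    A=np.c_[X[m],Y[m],np.ones(m.sum())];print(y,np.linalg.lstsq(A,Z[m],rcond=None)[0].round(4),np.median(Z[m]))
print(rect(W,(.45,.8),(-.2,.2),(.160,.19)))
for ys in(1,-1):
  for xs in(1,-1):
    m=(abs(X-xs*60)<8)&(abs(Y-ys*95)<8)&(Z>30)&(Z<80);print(ys,xs,np.median(Z[m]).round(1),m.sum())
for a,b in((.005,.02),(.045,.06)):
    k=(abs(W[...,0]-.455)<.01)&(W[...,1]>a)&(W[...,1]<b);print("rocker",np.nanmedian(W[k][:,2]).round(4))
```

```text
40.65 [ 0.6487 -0.2867  0.2678] psi -173.3 F [-0.5  0.5 -0.2] w 0.0659 0.0 q [-0.48  0.48  1.17 -0.    1.49 -2.16]
59 [-3.000000e-03 -1.310000e-02  1.023106e+02] 101.55635682523419
-58 [-7.600000e-03  5.100000e-03  1.020133e+02] 101.6501664548481
{'c': array([616.7, -16.2]), 'size': array([164.3, 252.3]), 'yaw': 7.1, 'z': array([162.4, 173.5, 177. ]), 'n': 953}
1 1 61.7 33
1 -1 62.4 30
-1 1 61.5 33
-1 -1 61.2 29
rocker nan
rocker nan
  return np.nanmean(a, axis, out=out, keepdims=keepdims)
```

View pics/t4.png

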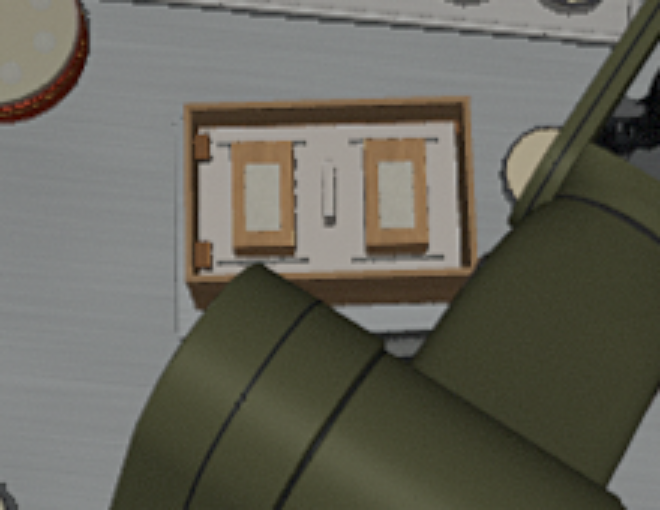

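The crop shows the cartons lying flat either side of the tab, at (263,197) and (395,197). The divider is level and tucked under the cleats on the left, and the case is still centred on the pan. I'm handing the job in.

```bash
python3 -c "
from station import workorder
print(workorder.close_job())"
```

```text
the job is handed in; nothing more can be done
None
```

The job is handed in, with no verdict returned. The scale was switched on with the case empty, and the tub, the tucked-in level divider and both flat cartons are in place on a centred case. The clock read about 41 s of the 72 s allowed. In the last view the arm hid the rocker, so its on position was last confirmed just after I pressed it.

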